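Get the solder reel out from behind the bottles and restore the caddy

ROBOT

A 6-joint arm with a two-finger parallel gripper is mounted at the origin on a cart in front of the work surface, level with it; the furniture and walls round the work are solid. World frame = base frame: x ahead of the robot, y to its left, z up, the work surface at z = 0. Lengths are in m, angles in rad, forces in N, time in s.
With the tool pointing down it reaches from about 0.25 to 0.775 m from the base axis. Payload 4 kg.
Tool frame: the origin (TCP) lies midway between the tips of the shut fingers; the grasp point (between the pads) lies 19 mm behind it (manip.grip_point_offset is the z of the grasp point in the tool frame, in m); z points along the fingers, y is the line along which they close (so a half turn about z gives the same grasp; the last joint's range is limited). The gripper opens to 85 mm and grips with 20 to 120 N. Pads are 22 mm wide; open, the fingers measure 114 mm over their backs; the gripper's body (76 mm by 85 mm) begins 54 mm behind the grasp point. The pads swing forward as they close: fully open they stand 13 mm farther back than shut.
Start: joints at [-1.336, 0.087, 1.371, -0, 1.684, -0.103], TCP at [0.182, -0.519, 0.231] pointing down, gripper open.
Joint ranges: [-3.1, 3.1], [-0.76, 2.03], [0.27, 2.55], [-1.08, 4.22], [0.17, 2.65], [-2.57, 2.57]. Speed limits (rad/s): [2.79, 2.79, 3.14, 3.14, 3.14, 3.14].

INTERFACE

Orientations are given as a unit quaternion [x, y, z, w].
In Python, from bench import manip gives the robot as it stands.
- The arm moves only by the tool arm_command, never from a script. Its argument "deltas" is a list of rows, each an object with "translation": the shift along the tool's x, y, z in mm, a list of three; "yaw": the turn about the tool's z in degrees. A call has 1 to 20 rows; each row shifts and turns the commanded pose from where the row before left it, along the tool's axes as they then stand; what a row does not reach is not made up. A row lasts 1/10 s, in which the tool goes at most 50 mm and 8.59 degrees, less where a joint would pass 70% of its speed; a pose out of reach is approached as far as the arm can. A call is refused whole if a number of a shift passes 50 or a number of a turn 8.59, either way. A call with a gripper value outside its range is refused whole. "claw" is the finger opening in mm, from 0 to 85.4, set as the call begins (left out, the last holds). The fingers move at their own pace and stop on an object; "squeeze" is the grip in N (left out, the last holds). Time passes only in rows, so rows that do not move let the fingers close. It gives the time, the measured TCP pose, the force, the opening and the grip force at its end, in the units of the state.
- manip.get_obs(): the state, without advancing time (a new reading comes with each control period).
- manip.get_image(name): name is "side" or "top"; returns a dict with "img" (384x512x3 uint8, red, green, blue), "depth" (384x512 float32, m along the optical axis (not along the pixel's ray), 0 where there is no reading), "mtx" (3x3 intrinsics, pixels), "xyz" and "rotation" of the camera in the world. Camera axes: x right, y up, looking along -z (the intrinsics and any distortion apply to the point x, -y, -z); pixel columns grow to the right and rows downward; lengths in m; the calibration is good to about 2 mm. A picture is of the moment at which its call begins.
- manip.sign_off(): hands the job in; it is judged then, once.
The state is a dict: "time_s": time; "joints": joint angles; "qd": joint speeds; "joint_efforts": joint torques, N m; "tool_pos": TCP position; "ee_rot": TCP orientation; "contact_force": force on the tool from outside, world axes, zero at the start; "wrist_torque": the same for the moment, N m; "opening": finger opening in m; "grip_force": force on a finger pad.
Only numpy, scipy, OpenCV 4.12 (cv2) and the standard library are available. Lean on these libraries where they do the work, as an engineer would, in place of code of your own. Each camera call takes 0.05 s, during which the arm holds its last target. There are 200 camera calls.

TASK

The solder reel stands at the back of the yellow caddy, behind the cleaner bottle and the spray can. First stand both of these on the black rubber mat to clear the way, then lay the reel into the round pocket of the grey reel holder, and only then put the bottle and the can back upright, each in the middle of the very pocket of the caddy it came from. Knock nothing over, and leave the mug and the blue parts bin behind the caddy where they are.

Things in the scene. Friction and masses are not known exactly. Their poses are not given: they have to be found in the camera images.
- cleaner_centre (a point): Clear bottle with a white and blue label and a light grey-blue cap, 178 mm tall, body 49 mm in diameter; the round cap (39 mm in diameter) is its top 32 mm and is the place to grip it from above. The point is its centre, half-way up (89 mm above its underside), on its axis; z runs up its axis. Loose, about 0.16 kg. Stands at the start in one of the caddy's two front pockets (either one).
- spray_can_centre (a point): Aluminium spray can with a green band and a red cap, 170 mm tall, body 49 mm in diameter; the round red cap (39 mm in diameter) is its top 33 mm and is the place to grip it from above. The point is its centre, half-way up (85 mm above its underside), on its axis; z runs up its axis. Loose, about 0.16 kg. Stands at the start in the caddy's other front pocket.
- reel_centre (a point): Solder reel with blue flanges of 56 mm diameter, lying flat (axis upright), 37 mm high; grip it from above across the flanges. The point is its centre, half-way up; z runs up its axis. Loose, about 0.24 kg. Lies at the start in the caddy's rear pocket.
- caddy: Yellow plate, 160 (x) by 182 (y) by 12 mm, fixed, with three round pockets 5 mm deep whose floors lie 7 mm above the worktop and a 26 mm high rail along its rear (+x) edge. Origin at the centre of its underside; x points to the rear, away from the robot, y to the left, z up. Front pockets, 64 mm in diameter, at x = -36 mm, y = +42 and -42 mm; rear pocket, 70 mm in diameter, at x = +26 mm, y = 0.
- holder: Reel holder: flat grey plate, 100 by 100 by 10 mm, fixed, with one round pocket 76 mm in diameter and 5 mm deep in its middle (its floor lies 5 mm above the worktop). Origin at the centre of its underside, z up.
- mat: Black rubber mat, 170 (x) by 100 (y) by 3 mm, fixed, the side area where the bottle and the can are parked. Origin at the centre of its underside; x along its long side, z up.
- mug: White mug, 78 mm wide and 101 mm tall, standing behind the caddy (a second one far to the left of the worktop is scenery); leave it alone. Origin near the centre of its underside.
- parts_bin: Open blue parts bin, 154 by 104 by 62 mm, standing behind the caddy (a second one far to the left of the worktop is scenery); leave it alone. Origin at the centre of its underside.

How it is judged:
By the outcome, as a careful person would: the job done as asked, in the order asked, and still so for the second after the job is handed in, with the robot touching nothing.
It also fails if it takes over 141 s, if anything falls off the work surface, if the arm or the gripper's body presses on something with over 40 N, if the wrist force passes 120 N, or if a joint passes its speed limit or range.

## Working session

There is one attempt and no reset: what is moved stays moved. The work goes in short steps, Python scripts to look and compute and a tool call to move; the robot and the scene stay as the last step left them, time stands still between calls to the robot, and variables do not carry over. Pictures are saved under pics/ and viewed, at most 14 in all, crops included, and the job is handed in when it is done.

Besides the shell and the picture viewer there is one more tool, called as a command line: name --argument value ..., lists and objects as JSON in quotes. arm_command: Moves the arm, as the interface text tells. Its arguments: {"type":"object","properties":{"deltas":{"type":"array","items":{"type":"object","properties":{"translation":{"type":"array","items":{"type":"number"}},"yaw":{"type":"number"}}}},"claw":{"type":"number"},"squeeze":{"type":"number"}},"required":["deltas"]}

```bash
mkdir -p pics
cat > h.py <<'E'
import numpy as np, cv2
from bench import manip
def cloud(d):
    K=d["mtx"]; z=d["depth"]; v,u=np.mgrid[:z.shape[0],:z.shape[1]]
    p=np.stack([(u-K[0][2])/K[0][0]*z,-(v-K[1][2])/K[1][1]*z,-z],-1)
    return p@R(d).T+np.array(d["xyz"])
def R(d):
    r=np.array(d["rotation"],float)
    if r.shape==(3,3): return r
    from scipy.spatial.transform import Rotation
    return Rotation.from_quat(r).as_matrix()
def save(d,n): cv2.imwrite(f"pics/{n}.png",cv2.cvtColor(d["img"],cv2.COLOR_RGB2BGR))
E
python3 - <<'E'
from h import *
for n in("top","side"):
    d=manip.get_image(n); save(d,n+"0"); np.save(n+"0.npy",d,allow_pickle=True)
    print(n,d["mtx"],d["xyz"],d["rotation"],[k for k in d])
print(manip.get_obs(), manip.grip_point_offset)
E
```

```text
top [[392.86923916   0.         254.04511836]
 [  0.         392.86923916 189.60479269]
 [  0.           0.           1.        ]] [ 0.14583108 -0.1359069   1.13695935] [ 0.18352665 -0.12157628 -0.56292008  0.79665435] ['img', 'depth', 'mtx', 'xyz', 'rotation']
side [[483.34288834   0.         258.85081513]
 [  0.         483.34288834 198.2555672 ]
 [  0.           0.           1.        ]] [-0.362134    0.22228715  1.44658345] [-0.20050177  0.2323987   0.73608298 -0.6033007 ] ['img', 'depth', 'mtx', 'xyz', 'rotation']
{'time_s': 0.1, 'joints': array([-1.33610645e+00,  8.79348292e-02,  1.37212659e+00, -2.51370290e-05,
        1.68358699e+00, -1.03084664e-01]), 'qd': array([ 0.00130267, -0.00047835, -0.0031458 ,  0.00042568,  0.0008685 ,
        0.0014595 ]), 'joint_efforts': array([ 2.87386516e-03, -3.53013968e+01, -3.14218462e+01, -1.61590829e-04,
        7.92521518e-03, -1.07388504e-05]), 'tool_pos': array([ 0.18215488, -0.51848617,  0.23021489]), 'ee_rot': array([ 9.85772126e-01,  1.68084084e-01, -8.00514433e-05, -1.02483404e-03]), 'contact_force': array([-0.27276525, -0.46642637, -0.38088628]), 'wrist_torque': array([-0.01848708,  0.0233044 , -0.06487609]), 'grip_force': 0.0, 'opening': 0.08533802133975478} -0.0187
```

View pics/top0.png

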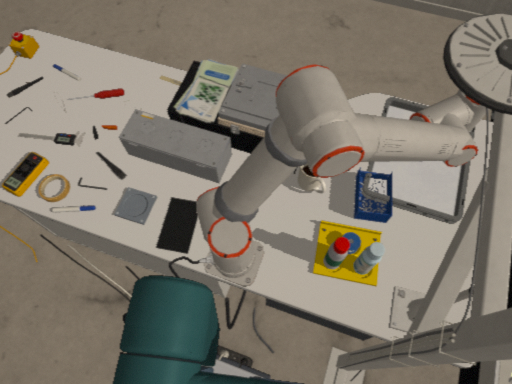

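View pics/side0.png

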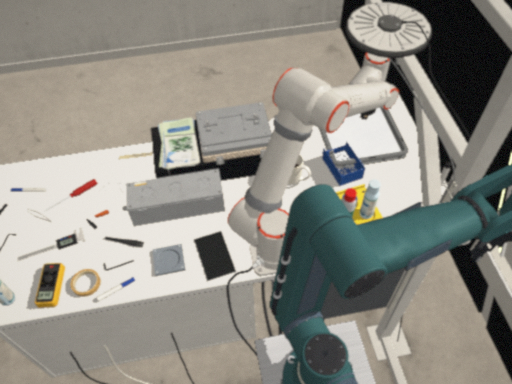

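The top view shows the caddy at about (348,252) with the red can cap (341,245), the bottle cap (374,252) and the reel (352,242). The holder is at (133,205), the mat at (178,224), the bin at (374,195) and the mug at (312,180). The side view shows the mat at (215,256) and the holder at (168,260). Next I'll measure.

```bash
cat >> h.py <<'E'
def proj(d,P):
    q=(np.atleast_2d(P)-np.array(d["xyz"]))@R(d); K=d["mtx"]
    return np.stack([K[0][0]*q[:,0]/-q[:,2]+K[0][2],-K[1][1]*q[:,1]/-q[:,2]+K[1][2]],-1)
def cast(d,uv,z):
    K=np.array(d["mtx"]); uv=np.atleast_2d(uv)
    r=np.stack([(uv[:,0]-K[0,2])/K[0,0],-(uv[:,1]-K[1,2])/K[1,1],-np.ones(len(uv))],-1)@R(d).T
    c=np.array(d["xyz"]); return c+r*((z-c[2])/r[:,2])[:,None]
def hsvmask(d,lo,hi):
    return cv2.inRange(cv2.cvtColor(d["img"],cv2.COLOR_RGB2HSV),lo,hi)
def rect(d,m,z,box=None):
    if box is not None:
        k=np.zeros_like(m); x0,y0,x1,y1=box; k[y0:y1,x0:x1]=1; m=m*k
    m=cv2.morphologyEx(m,cv2.MORPH_OPEN,np.ones((2,2),np.uint8))
    c=max(cv2.findContours(m,0,2)[0],key=cv2.contourArea)
    P=cast(d,c[:,0,:].astype(float),z)[:,:2]
    r=cv2.minAreaRect((P*1000).astype(np.float32)); return r,P
E
python3 - <<'E'
from h import *
D={n:np.load(n+"0.npy",allow_pickle=True).item() for n in("top","side")}
for n,d in D.items():
    print(n,"origin,TCP px",proj(d,[[0,0,0],[.182,-.519,.231]]).round(0).tolist())
T=D["top"];C=cloud(T)
for u,v in[(341,245),(374,252),(352,242),(133,205),(178,224),(318,270),(374,213),(312,180)]: print((u,v),C[v,u].round(3),T["img"][v,u])
for n,d,bm,bh,bc in[("top",T,(150,190,205,260),(105,180,165,230),(305,215,390,290)),("side",D["side"],(190,225,240,285),(145,240,190,280),(330,180,390,230))]:
    print(n,"mat",rect(d,hsvmask(d,(0,0,0),(180,255,60)),.003,bm)[0])
    hs=hsvmask(d,(0,0,70),(180,90,185)); print("holder",rect(d,hs,.010,bh)[0])
    print("caddy",rect(d,hsvmask(d,(18,120,90),(35,255,255)),.012,bc)[0])
    r=rect(d,hsvmask(d,(0,130,70),(8,255,255))|hsvmask(d,(172,130,70),(180,255,255)),.17,bc)[0];print("red",r)
for nm,b,s in[("a",(295,160,405,290),6),("b",(95,175,215,260),6)]:
    x0,y0,x1,y1=b; cv2.imwrite(f"pics/crop_{nm}.png",cv2.resize(cv2.cvtColor(T["img"][y0:y1,x0:x1],cv2.COLOR_RGB2BGR),None,fx=4.5,fy=4.5,interpolation=2))
E
```

```text
top origin,TCP px [[190.0, 417.0], [449.0, 430.0]]
side origin,TCP px [[317.0, 377.0], [484.0, 253.0]]
(341, 245) [ 0.499 -0.231  0.174] [171   6   0]
(374, 252) [ 0.505 -0.311  0.184] [160 167 163]
(352, 242) [ 0.574 -0.273  0.025] [82 82 85]
(133, 205) [0.472 0.401 0.003] [ 98 101 102]
(178, 224) [0.46  0.24  0.005] [26 28 23]
(318, 270) [ 0.466 -0.203  0.006] [188 154   0]
(374, 213) [ 0.667 -0.309  0.062] [17 43 82]
(312, 180) [ 0.702 -0.108  0.08 ] [126 118 102]
top mat ((458.92584228515625, 234.13824462890625), (164.67771911621094, 95.45722961425781), 8.723772048950195)
holder ((471.5944519042969, 395.00665283203125), (166.9399871826172, 205.10650634765625), 19.413673400878906)
caddy ((543.3828125, -272.62664794921875), (167.1260528564453, 184.31227111816406), 7.719506740570068)
red ((499.4873962402344, -235.2261962890625), (43.6419563293457, 38.03861618041992), 14.63245964050293)
side mat ((456.1407470703125, 235.93304443359375), (157.9885711669922, 90.00541687011719), 8.92155647277832)
holder ((464.807373046875, 393.8795166015625), (104.05567932128906, 108.63713073730469), 1.5590357780456543)
caddy ((551.9287109375, -310.36700439453125), (155.67674255371094, 99.73582458496094), 5.433527946472168)
red ((493.5310974121094, -231.37014770507812), (32.34714126586914, 53.66082000732422), 72.26850128173828)
```

View pics/crop_a.png

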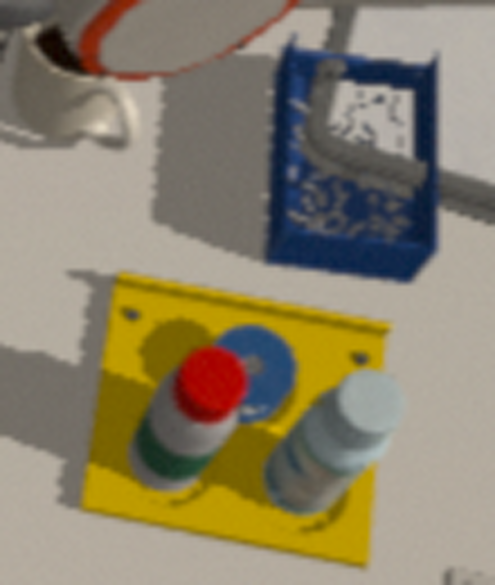

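The crop shows the caddy's front corners at (85,508) and (365,566) crop pixels, the red cap centre at (211,384), the bottle cap at (370,402) and the reel at (255,374). A white scenery robot stands between the caddy and the mat, so I'll map where it blocks and refine the poses.

Run:
```python
from h import *
D={n:np.load(n+"0.npy",allow_pickle=True).item() for n in("top","side")}
P=[]
for n,d in D.items():
    C=cloud(d)[d["depth"]>0]; P.append(C)
P=np.concatenate(P)
# obstacle height maps
print("max height below 0.55 (cm), rows x .20...8, cols y .45..-.50; then min height of things above .25")
xs=np.arange(.15,.85,.05); ys=np.arange(.45,-.51,-.05)
print("y     "+" ".join(f"{y*100:4.0f}" for y in ys))
for x in xs:
    a="";b=""
    for y in ys:
        s=P[(abs(P[:,0]-x)<.025)&(abs(P[:,1]-y)<.025)]
        a+=f" {s[:,2].max()*100:4.0f}" if len(s) else "   --"
        t=s[s[:,2]>.1] if len(s) else s
        b+=f" {t[:,2].min()*100:4.0f}" if len(t) else "   --"
    print(f"{x:.2f} max",a); print("     min>.1",b[2:])
T=D["top"]
# holder: non-white in box, split by largest component
g=cv2.cvtColor(T["img"],cv2.COLOR_RGB2GRAY); 
for n,b in(("top",(105,180,162,230)),("side",(145,240,190,280))):
    d=D[n]; g=cv2.cvtColor(d["img"],cv2.COLOR_RGB2GRAY); x0,y0,x1,y1=b
    t,m=cv2.threshold(g[y0:y1,x0:x1],0,255,cv2.THRESH_BINARY_INV+cv2.THRESH_OTSU)
    M=np.zeros_like(g);M[y0:y1,x0:x1]=m; M=cv2.morphologyEx(M,cv2.MORPH_OPEN,np.ones((5,5),np.uint8))
    print(n,"holder",t,rect(d,M,.010)[0])
# caddy corners from crop px
c=np.array([[85,508],[365,566]])/4.5+[295,160]-.4
q=cast(T,c,.012); print("front corners",q.round(4)); 
r=np.array([[388,325],[118,275]])/4.5+[295,160]-.4; print("rear rail top",cast(T,r,.026).round(4))
for nm,p,z in(("red",(211,384),.177),("cap",(370,402),.185),("reel",(255,374),.044)): print(nm,cast(T,np.array(p)/4.5+[295,160]-.4,z).round(4))
# circle fit of caps
for nm,lo,hi,z in(("red",(0,130,70),(8,255,255),.177),):
    m=hsvmask(T,lo,hi); r,Q=rect(T,m,z,(305,215,390,290)); print(nm,r)
C=cloud(T); m=(C[...,2]>.165)&(C[...,2]<.2)&(abs(C[...,0]-.5)<.08)&(abs(C[...,1]+.27)<.09)
n,l,s,ce=cv2.connectedComponentsWithStats(m.astype(np.uint8))
for i in range(1,n):
    if s[i,4]>15: print("top comp",s[i,4],ce[i].round(1),C[l==i].mean(0).round(4),C[l==i].min(0).round(3),C[l==i].max(0).round(3))
```

```text
max height below 0.55 (cm), rows x .20...8, cols y .45..-.50; then min height of things above .25
y       45   40   35   30   25   20   15   10    5    0   -5  -10  -15  -20  -25  -30  -35  -40  -45  -50
0.15 max    --   --   --   --   --   --    1   55   65   66   65   62   61   61   60   59   59   58   35   48
     min>.1  --   --   --   --   --   --   --   14   34   14   14   57   55   56   58   57   56   57   25   25
0.20 max    --   --   --   --   --   --  -75   47   65   66   65  -71  -75  -75  -75   56   58   59   59   54
     min>.1  --   --   --   --   --   --   --   15   45   15   24   --   --   --   --   54   55   50   50   40
0.25 max   -67  -72  -74  -75  -75  -75  -75  -75  -43  -75  -75  -75  -74  -75  -75  -75  -75  -74  -70  -61
     min>.1  --   --   --   --   --   --   --   --   --   --   --   --   --   --   --   --   --   --   --   --
0.30 max   -25  -74  -75  -74  -74  -15  -48  -74  -16  -75  -74  -74  -75  -75  -75  -75  -75   38   78   65
     min>.1  --   --   --   --   --   --   --   --   --   --   --   --   --   --   --   --   --   21   10   10
0.35 max    
[... 2270 characters left out ...]
5, 110.76178741455078), 1.7684412002563477)
side holder 185.0 ((464.5612487792969, 393.76171875), (104.81417846679688, 109.12548065185547), 1.2773427963256836)
front corners [[ 0.4526 -0.1924  0.012 ]
 [ 0.4759 -0.3682  0.012 ]]
rear rail top [[ 0.6322 -0.3461  0.026 ]
 [ 0.6072 -0.1692  0.026 ]]
red [[ 0.4987 -0.2314  0.177 ]]
cap [[ 0.5149 -0.316   0.185 ]]
reel [[ 0.5634 -0.2695  0.044 ]]
red ((496.4088439941406, -233.36289978027344), (42.901023864746094, 35.28688049316406), 14.632479667663574)
top comp 188 [342.1 244. ] [ 0.5023 -0.2324  0.175 ] [ 0.485 -0.251  0.165] [ 0.523 -0.214  0.181]
top comp 214 [376.6 249.8] [ 0.514  -0.3165  0.1814] [ 0.497 -0.336  0.165] [ 0.537 -0.299  0.188]
```

First move: turn the fingers so they close along the caddy's x axis, which keeps them clear of the neighbouring cap.

arm_command --deltas '[{"yaw": -8.5}, {"yaw": -8.5}, {"yaw": -8.5}, {"yaw": -8.5}, {"yaw": -8.5}, {"yaw": -8.5}, {"yaw": -8.5}, {"yaw": -8.5}, {"yaw": -8.5}, {"yaw": -2}, {"yaw": 0}]' --claw 65 --squeeze 35

```text
$.deltas[0]: bad value
```

```bash
cat >> h.py <<'E'
def plan(wps,step=25,psi=None):
    "world waypoints -> tool-frame totals (mm) and rows per leg from the measured pose"
    from scipy.spatial.transform import Rotation
    o=manip.get_obs(); M=Rotation.from_quat(o["ee_rot"]).as_matrix()
    p=np.array(o["tool_pos"]); print("pos",p.round(4),"psi",np.degrees(np.arctan2(M[1,0],M[0,0])).round(2),"op",round(o["opening"],4),"F",np.round(o["contact_force"],1),"t",o["time_s"])
    for w in wps:
        v=M.T@(np.array(w)-p)*1000; n=max(1,int(np.ceil(np.linalg.norm(v)/step)))
        print(w,"total",v.round(1),"rows",n,"each",(v/n).round(2)); p=np.array(w)
E
python3 - <<'E'
from h import *
D={n:np.load(n+"0.npy",allow_pickle=True).item() for n in("top","side")}
P=np.concatenate([cloud(d)[d["depth"]>0] for d in D.values()])
def box(n,a,b):
    s=P[((P>=a)&(P<=b)).all(1)]; print(n,len(s),(s.min(0).round(3),s.max(0).round(3)) if len(s) else "")
box("white base z>.03",(.2,-.08,.03),(.45,.25,.3))
box("base right",(.3,-.2,.05),(.45,0,.5))
box("left z>.03",(.3,.12,.03),(.56,.3,.4))
box("near mat",(.36,.17,.03),(.56,.3,.4))
box("above caddy",(.42,-.38,.21),(.60,-.17,.7))
box("above caddy2",(.42,-.38,.21),(.66,-.17,.7))
box("right frame",(.25,-.45,.05),(.6,-.36,1))
box("right frame2",(.25,-.40,.05),(.6,-.36,1))
box("wrist",(.08,-.62,.2),(.28,-.42,.6))
plan([(.12,-.33,.25),(.28,-.16,.25),(.40,-.28,.25),(.513,-.316,.235)])
E
```

```text
white base z>.03 4101 (array([ 0.2  , -0.026,  0.03 ]), array([0.45 , 0.168, 0.296]))
base right 449 (array([ 0.373, -0.021,  0.05 ]), array([ 0.449, -0.   ,  0.216]))
left z>.03 1135 (array([0.354, 0.12 , 0.031]), array([0.547, 0.179, 0.194]))
near mat 42 (array([0.481, 0.17 , 0.111]), array([0.514, 0.179, 0.162]))
above caddy 983 (array([ 0.531, -0.231,  0.428]), array([ 0.6  , -0.17 ,  0.557]))
above caddy2 2974 (array([ 0.531, -0.31 ,  0.376]), array([ 0.66 , -0.17 ,  0.557]))
right frame 13421 (array([ 0.291, -0.45 ,  0.05 ]), array([ 0.6  , -0.417,  0.839]))
right frame2 0 
wrist 1108 (array([ 0.098, -0.567,  0.245]), array([ 0.224, -0.42 ,  0.593]))
pos [ 0.1822 -0.5185  0.2302] psi 19.35 op 0.0853 F [-0.3 -0.5 -0.4] t 0.1
(0.12, -0.33, 0.25) total [   3.8 -198.5  -19.4] rows 8 each [  0.48 -24.81  -2.42]
(0.28, -0.16, 0.25) total [ 207.3 -107.4    0.3] rows 10 each [ 20.73 -10.74   0.03]
(0.4, -0.28, 0.25) total [ 73.5 153.   -0.3] rows 7 each [10.49 21.86 -0.04]
(0.513, -0.316, 0.235) total [94.7 71.4 14.9] rows 5 each [18.94 14.29  2.97]
```

View pics/crop_b.png

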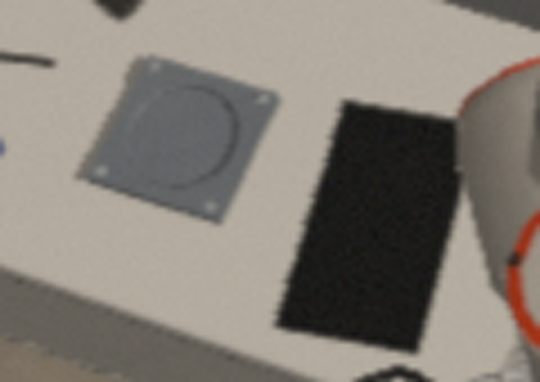

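The crop shows the holder's corners at (145,55), (278,98), (220,222) and (78,178) crop pixels, and the mat's corners at (345,100), (275,325) and (415,352). I'll resend the turn with both keys in each row.

arm_command --deltas '[{"translation": [0, 0, 0], "yaw": -8.5}, {"translation": [0, 0, 0], "yaw": -8.5}, {"translation": [0, 0, 0], "yaw": -8.5}, {"translation": [0, 0, 0], "yaw": -8.5}, {"translation": [0, 0, 0], "yaw": -8.5}, {"translation": [0, 0, 0], "yaw": -8.5}, {"translation": [0, 0, 0], "yaw": -8.5}, {"translation": [0, 0, 0], "yaw": -8.5}, {"translation": [0, 0, 0], "yaw": -8.5}, {"translation": [0, 0, 0], "yaw": -2}, {"translation": [0, 0, 0], "yaw": 0}]' --claw 65 --squeeze 35

```text
time_s: 1.2
tool_pos: [0.1822, -0.5187, 0.2307]
ee_rot: [0.657, 0.754, 0.0, -0.0]
contact_force: [0.2, -0.8, -0.6]
opening: 0.0654
grip_force: 0.0
```

Run:
```python
from h import *
D={n:np.load(n+"0.npy",allow_pickle=True).item() for n in("top","side")}
P=np.concatenate([cloud(d)[d["depth"]>0] for d in D.values()])
T=D["top"]
q=lambda L,z:cast(T,np.array(L)/4.5+[95,175]-.4,z)
h=q([(145,55),(278,98),(220,222),(78,178)],.010);print("holder",h.round(4).tolist(),h.mean(0).round(4))
m=q([(345,100),(415,352),(275,325)],.003);print("mat",m.round(4).tolist(),"centre",m[:2].mean(0).round(4))
# own wrist profile: radial coordinate about tool axis
t=np.array([.182,-.519]);u=t/np.linalg.norm(t);w=np.array([-u[1],u[0]])
a=(P[:,:2]-t)@u;b=(P[:,:2]-t)@w
for z in np.arange(.24,.64,.04):
    k=(abs(P[:,2]-z)<.02)&(abs(a)<.12)&(abs(b)<.12)
    if k.sum()>5: print("own z",round(z-.23,2),"rad",a[k].min().round(3),a[k].max().round(3),"lat",b[k].min().round(3),b[k].max().round(3))
for n,c in(("can",(.50,-.232)),("bottle",(.513,-.316)),("reel",(.566,-.267))):
    r=np.linalg.norm(P[:,:2]-c,axis=1)
    for z in np.arange(.24,.60,.04):
        k=(abs(P[:,2]-z)<.02)
        if k.any() and r[k].min()<.15: print(n,round(z,2),r[k].min().round(3),P[k][r[k].argmin()].round(3))
plan([(.12,-.33,.25),(.28,-.16,.25),(.40,-.28,.25),(.513,-.316,.235)])
```

```text
holder [[0.5199, 0.446, 0.01], [0.5209, 0.3416, 0.01], [0.4238, 0.3384, 0.01], [0.4202, 0.4456, 0.01]] [0.4712 0.3929 0.01  ]
mat [[0.5375, 0.2991, 0.003], [0.3862, 0.1781, 0.003], [0.372, 0.2738, 0.003]] centre [0.4619 0.2386 0.003 ]
own z 0.01 rad -0.06 0.046 lat -0.014 0.12
own z 0.05 rad -0.078 0.045 lat -0.016 0.119
own z 0.09 rad -0.079 0.003 lat -0.022 0.12
own z 0.13 rad -0.072 0.012 lat -0.038 0.12
own z 0.17 rad -0.036 0.004 lat -0.036 0.12
own z 0.21 rad -0.036 0.005 lat 0.006 0.12
own z 0.25 rad -0.038 0.005 lat 0.001 0.12
own z 0.29 rad -0.12 0.003 lat -0.048 0.12
own z 0.33 rad -0.12 0.004 lat 0.034 0.12
own z 0.37 rad -0.12 0.005 lat 0.043 0.12
can 0.4 0.108 [ 0.607 -0.22   0.419]
can 0.44 0.084 [ 0.577 -0.197  0.456]
can 0.48 0.063 [ 0.541 -0.184  0.5  ]
can 0.52 0.062 [ 0.543 -0.188  0.507]
can 0.56 0.064 [ 0.546 -0.188  0.541]
bottle 0.24 0.127 [ 0.472 -0.436  0.257]
bottle 0.28 0.119 [ 0.512 -0.435  0.297]
bottle 0.32 0.117 [ 0.513 -0.433  0.306]
bottle 0.36 0.119 [ 0.526 -0.434  0.368]
bottle 0.4 0.123 [ 0.534 -0.437  0.382]
bottle 0.44 0.117 [ 0.521 -0.433  0.445]
bottle 0.48 0.12 [ 0.603 -0.236  0.463]
bottle 0.52 0.128 [ 0.551 -0.194  0.511]
bottle 0.56 0.132 [ 0.546 -0.188  0.541]
reel 0.36 0.089 [ 0.654 -0.281  0.376]
reel 0.4 0.056 [ 0.619 -0.249  0.42 ]
reel 0.44 0.048 [ 0.604 -0.238  0.454]
reel 0.48 0.048 [ 0.603 -0.236  0.463]
reel 0.52 0.065 [ 0.601 -0.212  0.501]
reel 0.56 0.082 [ 0.546 -0.188  0.541]
pos [ 0.1822 -0.5187  0.2307] psi 97.84 op 0.0654 F [ 0.2 -0.8 -0.6] t 1.2
(0.12, -0.33, 0.25) total [195.4 -35.9 -19.1] rows 8 each [24.43 -4.48 -2.39]
(0.28, -0.16, 0.25) total [1.466e+02 1.817e+02 1.000e-01] rows 10 each [1.466e+01 1.817e+01 1.000e-02]
(0.4, -0.28, 0.25) total [-135.3  102.5   -0.2] rows 7 each [-19.32  14.64  -0.02]
(0.513, -0.316, 0.235) total [-51.1 107.   14.9] rows 5 each [-10.22  21.41   2.99]
```

arm_command --deltas '[{"translation": [24.4, -4.5, -2.4], "yaw": 0}, {"translation": [24.4, -4.5, -2.4], "yaw": 0}, {"translation": [24.4, -4.5, -2.4], "yaw": 0}, {"translation": [24.4, -4.5, -2.4], "yaw": 0}, {"translation": [24.4, -4.5, -2.4], "yaw": 0}, {"translation": [24.4, -4.5, -2.4], "yaw": 0}, {"translation": [24.4, -4.5, -2.4], "yaw": 0}, {"translation": [24.4, -4.5, -2.4], "yaw": 0}, {"translation": [14.7, 18.2, 0], "yaw": 0}, {"translation": [14.7, 18.2, 0], "yaw": 0}, {"translation": [14.7, 18.2, 0], "yaw": 0}, {"translation": [14.7, 18.2, 0], "yaw": 0}, {"translation": [14.7, 18.2, 0], "yaw": 0}, {"translation": [14.7, 18.2, 0], "yaw": 0}, {"translation": [14.7, 18.2, 0], "yaw": 0}, {"translation": [14.7, 18.2, 0], "yaw": 0}, {"translation": [14.7, 18.2, 0], "yaw": 0}, {"translation": [14.7, 18.2, 0], "yaw": 0}]'

```text
time_s: 3.0
tool_pos: [0.2806, -0.1591, 0.2503]
ee_rot: [0.657, 0.754, -0.0, 0.0]
contact_force: [0.3, -1.3, 0.0]
opening: 0.065
grip_force: 0.0
```

arm_command --deltas '[{"translation": [-19.3, 14.6, 0], "yaw": 0}, {"translation": [-19.3, 14.6, 0], "yaw": 0}, {"translation": [-19.3, 14.6, 0], "yaw": 0}, {"translation": [-19.3, 14.6, 0], "yaw": 0}, {"translation": [-19.3, 14.6, 0], "yaw": 0}, {"translation": [-19.3, 14.6, 0], "yaw": 0}, {"translation": [-19.3, 14.6, 0], "yaw": 0}, {"translation": [0, 0, 0], "yaw": 0}, {"translation": [0, 0, 0], "yaw": 0}]'

```text
time_s: 3.9
tool_pos: [0.3996, -0.2797, 0.2498]
ee_rot: [0.657, 0.754, 0.0, -0.001]
contact_force: [-0.9, 0.4, -0.5]
opening: 0.0648
grip_force: 0.0
```

Run:
```python
from h import *
d=manip.get_image("top"); save(d,"t1"); np.save("t1.npy",d,allow_pickle=True)
plan([(.513,-.316,.235),(.513,-.316,.149)])
C=cloud(d); m=(C[...,2]>.165)&(C[...,2]<.2)&(abs(C[...,0]-.5)<.08)&(abs(C[...,1]+.27)<.09)
n,l,s,ce=cv2.connectedComponentsWithStats(m.astype(np.uint8))
for i in range(1,n):
    if s[i,4]>15: print("top comp",s[i,4],ce[i].round(1),C[l==i].mean(0).round(4))
```

```text
pos [ 0.3994 -0.2794  0.2502] psi 97.83 op 0.0648 F [-0.5  1.2 -0. ] t 3.95
(0.513, -0.316, 0.235) total [-51.7 107.5  15. ] rows 5 each [-10.34  21.51   3.01]
(0.513, -0.316, 0.149) total [-0.1  0.1 86. ] rows 4 each [-2.00e-02  2.00e-02  2.15e+01]
top comp 44 [344.9 248.4] [ 0.4936 -0.242   0.1743]
```

View pics/t1.png

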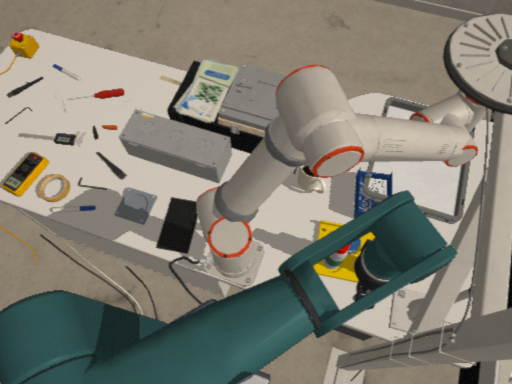

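The teal arm is ours, and its wrist fork spans about px (285,200)–(450,330), larger than I assumed. I'll check its clearance to the white robot and the frame using point clouds.

```bash
cat >> h.py <<'E'
from scipy.spatial import cKDTree
def own(d):
    C=cloud(d); m=(hsvmask(d,(75,70,15),(100,255,200))>0)&(d["depth"]>0); return C[m]
def static():
    L=[]
    for n in("top","side"):
        d=np.load(n+"0.npy",allow_pickle=True).item(); C=cloud(d)
        m=(hsvmask(d,(70,50,10),(105,255,255))==0)&(d["depth"]>0)&(C[...,2]>.2)&(C[...,0]>.25); L.append(C[m])
    return np.concatenate(L)
def clear(o,p0,targets,S):
    "own wrist points (near tool axis) shifted rigidly with tool; nearest static point"
    t=cKDTree(S); az0=np.arctan2(p0[1],p0[0])
    for w in targets:
        a=np.arctan2(w[1],w[0])-az0; r=np.array([[np.cos(a),-np.sin(a),0],[np.sin(a),np.cos(a),0],[0,0,1]])
        Q=(o-p0)@r.T+np.array(w); dd,i=t.query(Q); k=dd.argmin(); print(w,"clear",dd[k].round(3),"own",Q[k].round(3),"static",S[i[k]].round(3))
E
python3 - <<'E'
from h import *
p0=np.array(manip.get_obs()["tool_pos"]); s=manip.get_image("side"); np.save("s1.npy",s,allow_pickle=True)
o=np.concatenate([own(np.load("t1.npy",allow_pickle=True).item()),own(s)])
u=p0[:2]/np.linalg.norm(p0[:2]); rad=(o[:,:2]-p0[:2])@u; lat=(o[:,:2]-p0[:2])@[-u[1],u[0]]
k=(rad>-.2)&(abs(lat)<.2)&(rad<.2); o=o[k]; 
for z in np.arange(0,.5,.05):
    j=abs(o[:,2]-p0[2]-z)<.025
    if j.any(): print("z+",z.round(2),j.sum(),"rad",np.percentile(rad[k][j],[1,99]).round(3),"lat",np.percentile(lat[k][j],[1,99]).round(3))
S=static()
clear(o,p0,[(.4,-.28,.25),(.513,-.316,.235),(.513,-.316,.15),(.50,-.232,.23),(.50,-.232,.14),(.566,-.266,.05),(.566,-.266,.02),(.27,0,.3),(.42,.23,.2),(.50,.245,.2),(.47,.393,.05)],S)
E
```

```text
z+ 0.05 8 rad [-0.044 -0.033] lat [-0.029 -0.022]
z+ 0.1 3 rad [-0.047  0.034] lat [-0.052  0.042]
z+ 0.15 3 rad [-0.027 -0.02 ] lat [-0.034  0.023]
z+ 0.2 352 rad [-0.039 -0.003] lat [-0.037  0.033]
z+ 0.25 678 rad [-0.039 -0.014] lat [-0.034  0.028]
z+ 0.3 1515 rad [-0.198 -0.017] lat [-0.044  0.072]
z+ 0.35 10389 rad [-0.198  0.024] lat [-0.057  0.068]
(0.4, -0.28, 0.25) clear 0.101 own [ 0.378 -0.339  0.604] static [ 0.341 -0.432  0.599]
(0.513, -0.316, 0.235) clear 0.079 own [ 0.531 -0.256  0.577] static [ 0.546 -0.188  0.541]
(0.513, -0.316, 0.15) clear 0.066 own [ 0.515 -0.369  0.461] static [ 0.516 -0.433  0.446]
(0.5, -0.232, 0.23) clear 0.022 own [ 0.511 -0.171  0.572] static [ 0.527 -0.162  0.559]
(0.5, -0.232, 0.14) clear 0.008 own [ 0.536 -0.192  0.504] static [ 0.542 -0.187  0.503]
(0.566, -0.266, 0.05) clear 0.004 own [ 0.614 -0.236  0.409] static [ 0.617 -0.232  0.409]
(0.566, -0.266, 0.02) clear 0.027 own [ 0.604 -0.231  0.386] static [ 0.617 -0.232  0.409]
(0.27, 0, 0.3) clear 0.105 own [0.308 0.086 0.117] static [0.368 0.071 0.202]
(0.42, 0.23, 0.2) clear 0.095 own [0.4   0.188 0.229] static [0.412 0.095 0.214]
(0.5, 0.245, 0.2) clear 0.093 own [0.478 0.204 0.229] static [0.497 0.113 0.226]
(0.47, 0.393, 0.05) clear 0.201 own [0.348 0.245 0.334] static [0.398 0.092 0.213]
```

arm_command --deltas '[{"translation": [-10.3, 21.5, 3], "yaw": 0}, {"translation": [-10.3, 21.5, 3], "yaw": 0}, {"translation": [-10.3, 21.5, 3], "yaw": 0}, {"translation": [-10.3, 21.5, 3], "yaw": 0}, {"translation": [-10.3, 21.5, 3], "yaw": 0}, {"translation": [0, 0, 0], "yaw": 0}, {"translation": [0, 0, 0], "yaw": 0}]'

```text
time_s: 4.7
tool_pos: [0.5129, -0.3156, 0.2355]
ee_rot: [0.657, 0.754, -0.0, -0.0]
contact_force: [0.1, -0.7, -0.6]
opening: 0.0652
grip_force: 0.0
```

Run:
```python
from h import *
a=manip.get_image("side"); save(a,"s2")
x0,y0,x1,y1=310,150,430,240; cv2.imwrite("pics/s2c.png",cv2.resize(cv2.cvtColor(a["img"][y0:y1,x0:x1],cv2.COLOR_RGB2BGR),None,fx=5,fy=5,interpolation=2))
plan([(.513,-.316,.15)])
```

```text
pos [ 0.5127 -0.3157  0.2359] psi 97.86 op 0.065 F [ 0.5  0.4 -1.5] t 4.75
(0.513, -0.316, 0.15) total [-0.4  0.3 85.9] rows 4 each [-0.09  0.07 21.48]
```

View pics/s2c.png

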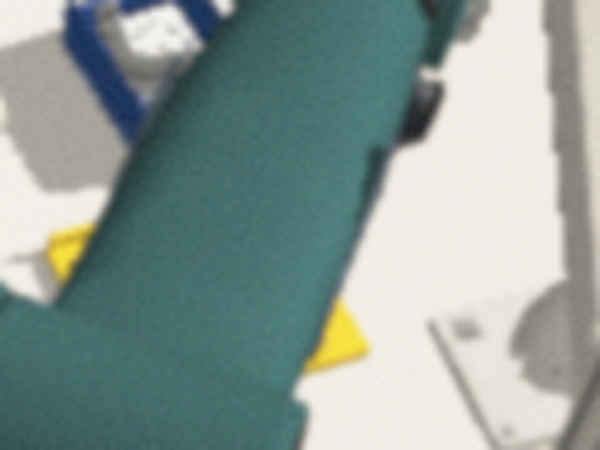

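The forearm (crop centre) hides the bottle, and the yellow caddy corner at (340,340) is clear of it. Descending and gripping.

arm_command --deltas '[{"translation": [0, 0, 15], "yaw": 0}, {"translation": [0, 0, 15], "yaw": 0}, {"translation": [0, 0, 15], "yaw": 0}, {"translation": [0, 0, 15], "yaw": 0}, {"translation": [0, 0, 10], "yaw": 0}, {"translation": [0, 0, 8], "yaw": 0}, {"translation": [0, 0, 8], "yaw": 0}, {"translation": [0, 0, 0], "yaw": 0}, {"translation": [0, 0, 0], "yaw": 0}]'

```text
time_s: 5.65
tool_pos: [0.5136, -0.3163, 0.1498]
ee_rot: [0.657, 0.754, -0.0, 0.0]
contact_force: [0.8, 0.6, -0.1]
opening: 0.0652
grip_force: 0.0
```

arm_command --deltas '[{"translation": [0, 0, 0], "yaw": 0}, {"translation": [0, 0, 0], "yaw": 0}, {"translation": [0, 0, 0], "yaw": 0}, {"translation": [0, 0, 0], "yaw": 0}, {"translation": [0, 0, 0], "yaw": 0}, {"translation": [0, 0, 0], "yaw": 0}, {"translation": [0, 0, 0], "yaw": 0}, {"translation": [0, 0, 0], "yaw": 0}, {"translation": [0, 0, 0], "yaw": 0}, {"translation": [0, 0, 0], "yaw": 0}]' --claw 25 --squeeze 35

```text
time_s: 6.65
tool_pos: [0.5141, -0.3165, 0.1506]
ee_rot: [0.657, 0.754, 0.0, 0.001]
contact_force: [1.0, 0.4, 5.9]
opening: 0.038
grip_force: 36.1
```

Gripped: the opening is 38 mm at 36 N. Planning the carry.

Run:
```python
from h import *
plan([(.513,-.316,.18),(.40,-.29,.20),(.28,-.14,.29),(.27,.08,.29),(.37,.215,.24),(.502,.245,.20),(.502,.245,.147)],step=28)
```

```text
pos [ 0.5141 -0.3165  0.1506] psi 97.86 op 0.038 F [1.  0.4 5.9] t 6.65
(0.513, -0.316, 0.18) total [  0.6  -0.9 -29.4] rows 2 each [  0.28  -0.46 -14.7 ]
(0.4, -0.29, 0.2) total [  41.2 -108.3  -20.3] rows 5 each [  8.24 -21.67  -4.06]
(0.28, -0.14, 0.29) total [164.9 -98.2 -90.4] rows 8 each [ 20.61 -12.27 -11.31]
(0.27, 0.08, 0.29) total [219.3  20.2  -0.3] rows 8 each [27.41  2.52 -0.04]
(0.37, 0.215, 0.24) total [120.1 117.4  50.1] rows 7 each [17.16 16.77  7.15]
(0.502, 0.245, 0.2) total [ 11.7 134.8  40.2] rows 6 each [ 1.95 22.46  6.71]
(0.502, 0.245, 0.147) total [ 0.1 -0.1 53. ] rows 2 each [ 0.04 -0.05 26.5 ]
```

arm_command --deltas '[{"translation": [0, 0, -7], "yaw": 0}, {"translation": [0, 0, -10], "yaw": 0}, {"translation": [0, 0, -12], "yaw": 0}, {"translation": [4, -10, -2], "yaw": 0}, {"translation": [7, -20, -4], "yaw": 0}, {"translation": [8, -21, -4], "yaw": 0}, {"translation": [8, -21, -4], "yaw": 0}, {"translation": [8, -21, -4], "yaw": 0}, {"translation": [8, -15, -2], "yaw": 0}, {"translation": [0, 0, 0], "yaw": 0}]'

```text
time_s: 7.65
tool_pos: [0.3985, -0.2877, 0.1993]
ee_rot: [0.657, 0.753, -0.0, 0.0]
contact_force: [1.0, -0.1, -2.2]
opening: 0.0383
grip_force: 35.9
```

arm_command --deltas '[{"translation": [10, -6, -6], "yaw": 0}, {"translation": [20, -12, -11], "yaw": 0}, {"translation": [20, -12, -11], "yaw": 0}, {"translation": [20, -12, -11], "yaw": 0}, {"translation": [20, -12, -11], "yaw": 0}, {"translation": [20, -12, -11], "yaw": 0}, {"translation": [20, -12, -11], "yaw": 0}, {"translation": [20, -12, -11], "yaw": 0}, {"translation": [15, -8, -7], "yaw": 0}, {"translation": [25, 2, 0], "yaw": 0}, {"translation": [27, 2.5, 0], "yaw": 0}, {"translation": [27, 2.5, 0], "yaw": 0}, {"translation": [27, 2.5, 0], "yaw": 0}, {"translation": [27, 2.5, 0], "yaw": 0}, {"translation": [27, 2.5, 0], "yaw": 0}, {"translation": [27, 2.5, 0], "yaw": 0}, {"translation": [20, 2.5, 0], "yaw": 0}, {"translation": [12, 2.5, 0], "yaw": 0}, {"translation": [0, 0, 0], "yaw": 0}]'

```text
time_s: 9.55
tool_pos: [0.2723, 0.0829, 0.2887]
ee_rot: [0.655, 0.755, 0.0, -0.0]
contact_force: [0.6, 0.1, -2.2]
opening: 0.038
grip_force: 36.1
```

Run:
```python
from h import *
plan([(.37,.215,.24),(.502,.245,.20),(.502,.245,.147)],step=28)
d=manip.get_image("side"); save(d,"s3")
```

```text
pos [0.2723 0.0829 0.2887] psi 98.1 op 0.038 F [ 0.6  0.1 -2.2] t 9.55
(0.37, 0.215, 0.24) total [116.9 115.4  48.8] rows 7 each [16.71 16.48  6.97]
(0.502, 0.245, 0.2) total [ 11.1 134.9  40. ] rows 6 each [ 1.85 22.48  6.67]
(0.502, 0.245, 0.147) total [-0. -0. 53.] rows 2 each [-1.00e-02 -0.00e+00  2.65e+01]
```

View pics/s3.png

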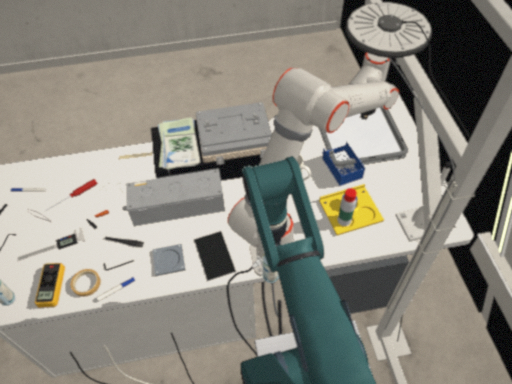

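The bottle is out, the can stands at (347,205) in the caddy, and the mat at (215,256) is free. Continuing to the mat.

arm_command --deltas '[{"translation": [10, 10, 4], "yaw": 0}, {"translation": [17, 17, 7], "yaw": 0}, {"translation": [17, 17, 7], "yaw": 0}, {"translation": [17, 17, 7], "yaw": 0}, {"translation": [17, 17, 7], "yaw": 0}, {"translation": [17, 17, 7], "yaw": 0}, {"translation": [17, 17, 7], "yaw": 0}, {"translation": [5, 20, 6], "yaw": 0}, {"translation": [2, 22, 7], "yaw": 0}, {"translation": [2, 22, 7], "yaw": 0}, {"translation": [2, 22, 7], "yaw": 0}, {"translation": [2, 22, 7], "yaw": 0}, {"translation": [2, 20, 6], "yaw": 0}, {"translation": [1, 10, 3], "yaw": 0}, {"translation": [0, 0, 0], "yaw": 0}, {"translation": [0, 0, 0], "yaw": 0}]'

```text
time_s: 11.2
tool_pos: [0.5026, 0.242, 0.1996]
ee_rot: [0.657, 0.754, -0.0, -0.0]
contact_force: [-0.8, -0.4, -2.1]
opening: 0.0379
grip_force: 36.3
```

Run:
```python
from h import *
plan([(.502,.246,.147)],step=28)
d=manip.get_image("side"); np.save("s4.npy",d,allow_pickle=True)
d3=cv2.imread("pics/s3.png")
```

```text
pos [0.5026 0.242  0.1996] psi 97.82 op 0.0379 F [-0.8 -0.4 -2.1] t 11.2
(0.502, 0.246, 0.147) total [ 4.   0.  52.6] rows 2 each [2.020e+00 1.000e-02 2.628e+01]
```

arm_command --deltas '[{"translation": [2, 0, 12], "yaw": 0}, {"translation": [2, 0, 14], "yaw": 0}, {"translation": [0, 0, 12], "yaw": 0}, {"translation": [0, 0, 6], "yaw": 0}, {"translation": [0, 0, 4], "yaw": 0}, {"translation": [0, 0, 2], "yaw": 0}, {"translation": [0, 0, 1.5], "yaw": 0}, {"translation": [0, 0, 0], "yaw": 0}, {"translation": [0, 0, 0], "yaw": 0}]'

```text
time_s: 12.15
tool_pos: [0.5027, 0.2467, 0.1485]
ee_rot: [0.657, 0.754, 0.0, 0.0]
contact_force: [-0.2, -0.0, -2.6]
opening: 0.0386
grip_force: 36.0
```

arm_command --deltas '[{"translation": [0, 0, 1], "yaw": 0}, {"translation": [0, 0, 1], "yaw": 0}, {"translation": [0, 0, 0], "yaw": 0}, {"translation": [0, 0, 0], "yaw": 0}]'

```text
time_s: 12.55
tool_pos: [0.5027, 0.2467, 0.1466]
ee_rot: [0.657, 0.754, 0.0, 0.0]
contact_force: [0.4, 0.0, 1.0]
opening: 0.0383
grip_force: 36.0
```

Contact on the mat (the force went from −2.2 to +1 N). Releasing and backing off.

arm_command --deltas '[{"translation": [0, 0, 0], "yaw": 0}, {"translation": [0, 0, 0], "yaw": 0}, {"translation": [0, 0, 0], "yaw": 0}, {"translation": [0, 0, 0], "yaw": 0}, {"translation": [0, 0, 0], "yaw": 0}, {"translation": [0, 0, -5], "yaw": 0}, {"translation": [0, 0, -15], "yaw": 0}, {"translation": [0, 0, -25], "yaw": 0}, {"translation": [0, 0, -25], "yaw": 0}, {"translation": [0, 0, -15], "yaw": 0}, {"translation": [0, 0, 0], "yaw": 0}]' --claw 65

```text
time_s: 13.65
tool_pos: [0.5038, 0.2472, 0.2351]
ee_rot: [0.657, 0.754, 0.003, 0.002]
contact_force: [-1.0, 0.6, 0.0]
opening: 0.065
grip_force: 0.0
```

Run:
```python
from h import *
d=manip.get_image("side"); save(d,"s5"); np.save("s5.npy",d,allow_pickle=True)
t=manip.get_image("top"); save(t,"t5"); np.save("t5.npy",t,allow_pickle=True)
# caddy refined: contour of yellow, front corners
for n,d in(("side",d),("top",t)):
    m=hsvmask(d,(18,120,90),(35,255,255)); r,Q=rect(d,m,.012,(305,170,395,290)); print(n,"caddy",r)
    ap=cv2.approxPolyDP(cv2.convexHull((Q*1000).astype(np.float32)),8,True)[:,0].round(0); print(ap.tolist())
    m=hsvmask(d,(0,130,70),(8,255,255)); print("red",rect(d,m,.177,(305,170,395,290))[0])
plan([(.502,.246,.235),(.37,.215,.27),(.27,.08,.30),(.28,-.14,.26),(.38,-.215,.20),(.500,-.236,.19)],step=32)
```

```text
side caddy ((539.7606811523438, -270.3154296875), (169.14317321777344, 184.06607055664062), 7.390888214111328)
[[631.0, -351.0], [611.0, -177.0], [446.0, -193.0], [470.0, -364.0]]
red ((488.8392028808594, -228.882568359375), (32.16977310180664, 53.36656951904297), 72.26850891113281)
top caddy ((543.24951171875, -271.63714599609375), (167.1264190673828, 182.3148193359375), 7.720584869384766)
[[610.0, -174.0], [452.0, -194.0], [475.0, -372.0], [638.0, -349.0]]
red ((496.40887451171875, -233.36288452148438), (42.90102005004883, 35.28688049316406), 14.632469177246094)
pos [0.5023 0.2466 0.231 ] psi 97.86 op 0.0651 F [ 0.1 -0.5 -0.2] t 13.75
(0.502, 0.246, 0.235) total [-0.5 -0.4 -4. ] rows 1 each [-0.52 -0.41 -4.  ]
(0.37, 0.215, 0.27) total [ -12.7 -135.   -35. ] rows 5 each [ -2.53 -27.    -7.01]
(0.27, 0.08, 0.3) total [-120.1 -117.5  -30. ] rows 6 each [-20.01 -19.58  -5.  ]
(0.28, -0.14, 0.26) total [-219.3  -20.2   40. ] rows 7 each [-31.33  -2.88   5.72]
(0.38, -0.215, 0.2) total [-88.   88.8  60. ] rows 5 each [-17.59  17.76  12.01]
(0.5, -0.236, 0.19) total [-37.2 116.   10. ] rows 4 each [-9.3  29.    2.51]
```

View pics/t5.png

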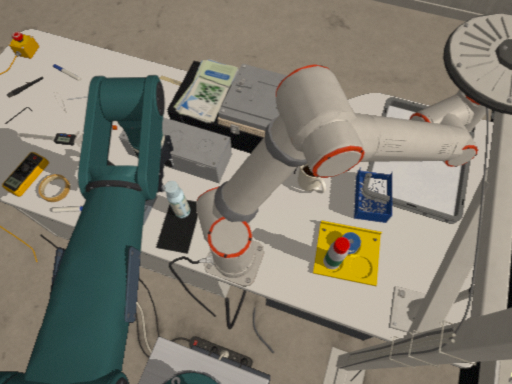

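The bottle stands on the mat at px (177,198), and the can is still in the caddy with its red cap at (341,245). Going for the can.

arm_command --deltas '[{"translation": [0, 0, -5], "yaw": 0}, {"translation": [-2.5, -27, -7], "yaw": 0}, {"translation": [-2.5, -27, -7], "yaw": 0}, {"translation": [-2.5, -27, -7], "yaw": 0}, {"translation": [-2.5, -27, -7], "yaw": 0}, {"translation": [-2.5, -27, -7], "yaw": 0}, {"translation": [-20, -19.6, -5], "yaw": 0}, {"translation": [-20, -19.6, -5], "yaw": 0}, {"translation": [-20, -19.6, -5], "yaw": 0}, {"translation": [-20, -19.6, -5], "yaw": 0}, {"translation": [-20, -19.6, -5], "yaw": 0}, {"translation": [-20, -19.6, -5], "yaw": 0}, {"translation": [-31.3, -2.9, 5.7], "yaw": 0}, {"translation": [-31.3, -2.9, 5.7], "yaw": 0}, {"translation": [-31.3, -2.9, 5.7], "yaw": 0}, {"translation": [-31.3, -2.9, 5.7], "yaw": 0}, {"translation": [-31.3, -2.9, 5.7], "yaw": 0}, {"translation": [-31.3, -2.9, 5.7], "yaw": 0}, {"translation": [-31.3, -2.9, 5.7], "yaw": 0}, {"translation": [0, 0, 0], "yaw": 0}]'

```text
time_s: 15.75
tool_pos: [0.2791, -0.1411, 0.2588]
ee_rot: [0.659, 0.752, -0.001, -0.002]
contact_force: [-0.1, 1.1, 0.2]
opening: 0.0652
grip_force: 0.0
```

arm_command --deltas '[{"translation": [-17.6, 17.8, 12], "yaw": 0}, {"translation": [-17.6, 17.8, 12], "yaw": 0}, {"translation": [-17.6, 17.8, 12], "yaw": 0}, {"translation": [-17.6, 17.8, 12], "yaw": 0}, {"translation": [-17.6, 17.8, 12], "yaw": 0}, {"translation": [0, 0, 0], "yaw": 0}, {"translation": [0, 0, 0], "yaw": 0}]'

```text
time_s: 16.45
tool_pos: [0.3799, -0.213, 0.2002]
ee_rot: [0.657, 0.754, -0.0, -0.002]
contact_force: [0.4, 0.8, -0.0]
opening: 0.065
grip_force: 0.0
```

Run:
```python
from h import *
plan([(.500,-.236,.20),(.500,-.236,.14)],step=20)
p0=np.array(manip.get_obs()["tool_pos"]); s=manip.get_image("side"); t=manip.get_image("top"); 
o=np.concatenate([own(t),own(s)])
u=p0[:2]/np.linalg.norm(p0[:2]); rad=(o[:,:2]-p0[:2])@u; lat=(o[:,:2]-p0[:2])@[-u[1],u[0]]
k=(rad>-.1)&(abs(lat)<.2)&(rad<.2); o=o[k]
S=static(); S=S[np.array([len(x)>4 for x in cKDTree(S).query_ball_point(S,.01)])]
clear(o,p0,[tuple(p0),(.45,-.236,.20),(.5,-.236,.2),(.50,-.236,.14)],S)
```

```text
pos [ 0.3799 -0.213   0.2002] psi 97.9 op 0.065 F [ 0.4  0.8 -0. ] t 16.45
(0.5, -0.236, 0.2) total [-39.3 115.8  -0.2] rows 7 each [-5.62 16.54 -0.02]
(0.5, -0.236, 0.14) total [-0.2  0.1 60. ] rows 4 each [-0.04  0.03 15.  ]
(np.float64(0.3799172731883333), np.float64(-0.21295975299895192), np.float64(0.2001973941245513)) clear 0.09 own [ 0.435 -0.19   0.555] static [ 0.513 -0.147  0.552]
(0.45, -0.236, 0.2) clear 0.048 own [ 0.501 -0.207  0.558] static [ 0.532 -0.173  0.545]
(0.5, -0.236, 0.2) clear 0.017 own [ 0.53  -0.189  0.562] static [ 0.54  -0.18   0.552]
(0.5, -0.236, 0.14) clear 0.01 own [ 0.542 -0.197  0.499] static [ 0.547 -0.189  0.497]
```

arm_command --deltas '[{"translation": [-6, 16.5, 0], "yaw": 0}, {"translation": [-6, 16.5, 0], "yaw": 0}, {"translation": [-6, 16.5, 0], "yaw": 0}, {"translation": [-6, 16.5, 0], "yaw": 0}, {"translation": [-6, 16.5, 0], "yaw": 0}, {"translation": [-6, 16.5, 0], "yaw": 0}, {"translation": [-5, 16.5, 0], "yaw": 0}, {"translation": [0, 0, 0], "yaw": 0}, {"translation": [0, 0, 0], "yaw": 0}]'

```text
time_s: 17.45
tool_pos: [0.4998, -0.2384, 0.2018]
ee_rot: [0.657, 0.754, -0.0, 0.0]
contact_force: [1.7, -0.4, -0.5]
opening: 0.065
grip_force: 0.0
```

arm_command --deltas '[{"translation": [0, 0, 8], "yaw": 0}, {"translation": [0, 0, 10], "yaw": 0}, {"translation": [0, 0, 10], "yaw": 0}, {"translation": [0, 0, 10], "yaw": 0}, {"translation": [0, 0, 10], "yaw": 0}, {"translation": [0, 0, 7], "yaw": 0}, {"translation": [0, 0, 5], "yaw": 0}, {"translation": [0, 0, 0], "yaw": 0}, {"translation": [0, 0, 0], "yaw": 0}]'

```text
time_s: 18.35
tool_pos: [0.5005, -0.239, 0.1414]
ee_rot: [0.657, 0.754, 0.0, 0.0]
contact_force: [-0.3, -0.2, -0.4]
opening: 0.0652
grip_force: 0.0
```

Run:
```python
from h import *
plan([(.500,-.236,.14)])
t=manip.get_image("top"); x0,y0,x1,y1=290,100,470,290; cv2.imwrite("pics/t6.png",cv2.resize(cv2.cvtColor(t["img"][y0:y1,x0:x1],cv2.COLOR_RGB2BGR),None,fx=3,fy=3,interpolation=2))
```

```text
pos [ 0.5005 -0.239   0.1414] psi 97.86 op 0.0652 F [-0.3 -0.2 -0.4] t 18.35
(0.5, -0.236, 0.14) total [ 3.  -0.1  1.3] rows 1 each [ 3.   -0.06  1.35]
```

View pics/t6.png

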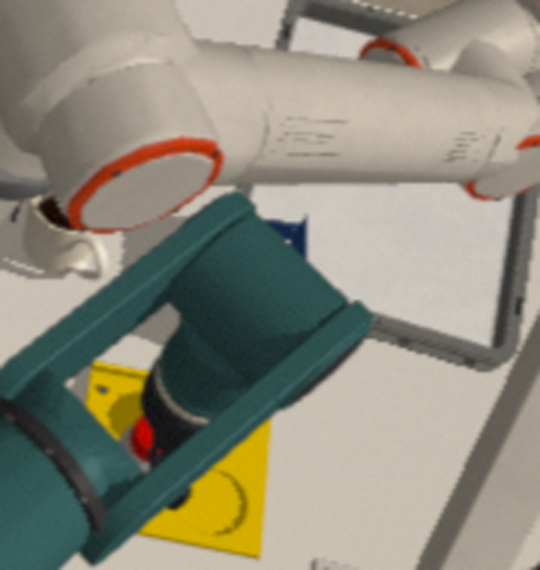

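The wrist fork, with its tip at crop (235,200), sits just clear of the white elbow at (215,160), and the red cap at (142,440) is between the fingers. Gripping.

arm_command --deltas '[{"translation": [0, 0, 0], "yaw": 0}, {"translation": [0, 0, 0], "yaw": 0}, {"translation": [0, 0, 0], "yaw": 0}, {"translation": [0, 0, 0], "yaw": 0}, {"translation": [0, 0, 0], "yaw": 0}, {"translation": [0, 0, 0], "yaw": 0}, {"translation": [0, 0, 0], "yaw": 0}, {"translation": [0, 0, 0], "yaw": 0}]' --claw 25 --squeeze 40

```text
time_s: 19.2
tool_pos: [0.5009, -0.239, 0.1419]
ee_rot: [0.657, 0.754, 0.0, 0.001]
contact_force: [1.7, -0.2, 4.3]
opening: 0.0383
grip_force: 41.3
```

Run:
```python
from h import *
plan([(.500,-.239,.163),(.38,-.235,.18),(.28,-.14,.29),(.27,.08,.29),(.33,.19,.24),(.4165,.228,.19),(.4165,.228,.138)],step=28)
```

```text
pos [ 0.5009 -0.239   0.1419] psi 97.86 op 0.0383 F [ 1.7 -0.2  4.3] t 19.2
(0.5, -0.239, 0.163) total [  0.1  -0.8 -21.1] rows 1 each [  0.14  -0.81 -21.11]
(0.38, -0.235, 0.18) total [  20.3 -118.3  -17.2] rows 5 each [  4.07 -23.66  -3.44]
(0.28, -0.14, 0.29) total [ 107.7  -85.9 -110.3] rows 7 each [ 15.38 -12.27 -15.75]
(0.27, 0.08, 0.29) total [ 2.193e+02  2.020e+01 -2.000e-01] rows 8 each [ 2.741e+01  2.520e+00 -2.000e-02]
(0.33, 0.19, 0.24) total [100.8  74.4  50. ] rows 5 each [20.16 14.88 10.  ]
(0.4165, 0.228, 0.19) total [25.9 90.8 50.1] rows 4 each [ 6.47 22.7  12.53]
(0.4165, 0.228, 0.138) total [ 0.1 -0.1 52. ] rows 2 each [ 0.03 -0.04 26.  ]
```

arm_command --deltas '[{"translation": [0, 0, -5], "yaw": 0}, {"translation": [0, 0, -8], "yaw": 0}, {"translation": [0, 0, -8], "yaw": 0}, {"translation": [2, -12, -1], "yaw": 0}, {"translation": [4, -22, -3], "yaw": 0}, {"translation": [4, -24, -4], "yaw": 0}, {"translation": [4, -24, -4], "yaw": 0}, {"translation": [4, -22, -4], "yaw": 0}, {"translation": [2, -14, -2], "yaw": 0}, {"translation": [0, 0, 0], "yaw": 0}]'

```text
time_s: 20.2
tool_pos: [0.3791, -0.2352, 0.1806]
ee_rot: [0.658, 0.753, -0.0, 0.0]
contact_force: [0.3, -0.2, -2.1]
opening: 0.0382
grip_force: 40.6
```

arm_command --deltas '[{"translation": [10, -8, -10], "yaw": 0}, {"translation": [15, -12, -16], "yaw": 0}, {"translation": [15, -12, -16], "yaw": 0}, {"translation": [15, -12, -16], "yaw": 0}, {"translation": [15, -12, -16], "yaw": 0}, {"translation": [15, -12, -16], "yaw": 0}, {"translation": [15, -12, -14], "yaw": 0}, {"translation": [20, -5, -6], "yaw": 0}, {"translation": [27, 2.5, 0], "yaw": 0}, {"translation": [27, 2.5, 0], "yaw": 0}, {"translation": [27, 2.5, 0], "yaw": 0}, {"translation": [27, 2.5, 0], "yaw": 0}, {"translation": [27, 2.5, 0], "yaw": 0}, {"translation": [27, 2.5, 0], "yaw": 0}, {"translation": [27, 2.5, 0], "yaw": 0}, {"translation": [18, 2.5, 0], "yaw": 0}, {"translation": [0, 0, 0], "yaw": 0}]'

```text
time_s: 21.9
tool_pos: [0.2716, 0.0817, 0.29]
ee_rot: [0.655, 0.756, 0.0, -0.0]
contact_force: [-0.1, -0.8, -1.2]
opening: 0.0383
grip_force: 41.0
```

Run:
```python
from h import *
plan([(.33,.19,.24),(.4165,.226,.19),(.4165,.226,.1377)],step=28)
d=manip.get_image("side"); save(d,"s7"); np.save("s7.npy",d,allow_pickle=True)
m=hsvmask(d,(18,120,90),(35,255,255)); r,Q=rect(d,m,.012,(305,170,395,290)); print("caddy",r)
m=hsvmask(d,(98,90,40),(125,255,255)); r,Q=rect(d,m,.044,(325,185,385,235)); print("reel",r)
c=max(cv2.findContours(m[185:235,325:385],0,2)[0],key=cv2.contourArea); print(cv2.boundingRect(c))
```

```text
pos [0.2716 0.0817 0.29  ] psi 98.16 op 0.0383 F [-0.1 -0.8 -1.2] t 21.9
(0.33, 0.19, 0.24) total [98.9 73.2 50.1] rows 5 each [19.78 14.64 10.02]
(0.4165, 0.226, 0.19) total [23.3 90.7 50. ] rows 4 each [ 5.83 22.68 12.5 ]
(0.4165, 0.226, 0.1377) total [-0.   0.  52.3] rows 2 each [-2.000e-02  0.000e+00  2.615e+01]
caddy ((539.9301147460938, -270.2883605957031), (169.04615783691406, 183.8249969482422), 7.300545692443848)
reel ((561.5659790039062, -267.29632568359375), (42.397735595703125, 48.344512939453125), 72.2685775756836)
(18, 8, 13, 12)
```

arm_command --deltas '[{"translation": [10, 7, 5], "yaw": 0}, {"translation": [20, 15, 10], "yaw": 0}, {"translation": [20, 15, 10], "yaw": 0}, {"translation": [20, 15, 10], "yaw": 0}, {"translation": [20, 15, 10], "yaw": 0}, {"translation": [12, 14, 10], "yaw": 0}, {"translation": [6, 22, 12], "yaw": 0}, {"translation": [6, 22, 12], "yaw": 0}, {"translation": [5, 22, 12], "yaw": 0}, {"translation": [3, 17, 9], "yaw": 0}, {"translation": [0, 10, 5], "yaw": 0}, {"translation": [0, 5, 5], "yaw": 0}, {"translation": [0, 0, 0], "yaw": 0}, {"translation": [0, 0, 0], "yaw": 0}]'

```text
time_s: 23.35
tool_pos: [0.4321, 0.2248, 0.1805]
ee_rot: [0.657, 0.754, 0.0, 0.0]
contact_force: [-0.5, 0.4, -0.8]
opening: 0.038
grip_force: 40.9
```

Run:
```python
from h import *
plan([(.4165,.226,.1377)],step=28)
```

```text
pos [0.4321 0.2248 0.1805] psi 97.83 op 0.038 F [-0.5  0.4 -0.8] t 23.35
(0.4165, 0.226, 0.1377) total [  3.3 -15.3  42.8] rows 2 each [ 1.65 -7.63 21.38]
```

arm_command --deltas '[{"translation": [1.5, -8, 5], "yaw": 0}, {"translation": [1.5, -7.3, 10], "yaw": 0}, {"translation": [0, 0, 12], "yaw": 0}, {"translation": [0, 0, 8], "yaw": 0}, {"translation": [0, 0, 4], "yaw": 0}, {"translation": [0, 0, 2], "yaw": 0}, {"translation": [0, 0, 1.5], "yaw": 0}, {"translation": [0, 0, 0], "yaw": 0}, {"translation": [0, 0, 0], "yaw": 0}]'

```text
time_s: 24.25
tool_pos: [0.4171, 0.2262, 0.1379]
ee_rot: [0.657, 0.754, 0.0, 0.0]
contact_force: [0.6, -0.0, -1.2]
opening: 0.038
grip_force: 40.9
```

arm_command --deltas '[{"translation": [0, 0, 1], "yaw": 0}, {"translation": [0, 0, 0], "yaw": 0}, {"translation": [0, 0, 0], "yaw": 0}]'

```text
time_s: 24.55
tool_pos: [0.4172, 0.2263, 0.1378]
ee_rot: [0.657, 0.754, 0.001, 0.0]
contact_force: [-1.4, 0.0, 6.6]
opening: 0.0384
grip_force: 40.4
```

arm_command --deltas '[{"translation": [0, 0, 0], "yaw": 0}, {"translation": [0, 0, 0], "yaw": 0}, {"translation": [0, 0, 0], "yaw": 0}, {"translation": [0, 0, 0], "yaw": 0}, {"translation": [0, 0, 0], "yaw": 0}, {"translation": [0, 0, -5], "yaw": 0}, {"translation": [0, 0, -15], "yaw": 0}, {"translation": [0, 0, -25], "yaw": 0}, {"translation": [0, 0, -25], "yaw": 0}, {"translation": [0, 0, -20], "yaw": 0}, {"translation": [0, 0, 0], "yaw": 0}]' --claw 60

```text
time_s: 25.65
tool_pos: [0.4183, 0.2268, 0.2305]
ee_rot: [0.657, 0.754, 0.003, 0.002]
contact_force: [0.4, 0.2, 0.4]
opening: 0.0604
grip_force: 0.0
```

Run:
```python
from h import *
plan([(.33,.17,.27),(.27,.04,.29),(.28,-.14,.25)],step=30)
```

```text
pos [0.4183 0.2268 0.2305] psi 97.86 op 0.0604 F [0.4 0.2 0.4] t 25.65
(0.33, 0.17, 0.27) total [-44.1 -95.  -40.2] rows 4 each [-11.02 -23.74 -10.06]
(0.27, 0.04, 0.29) total [-120.5  -77.1  -20.8] rows 5 each [-24.11 -15.41  -4.16]
(0.28, -0.14, 0.25) total [-179.7  -15.    39.6] rows 7 each [-25.68  -2.14   5.65]
```

arm_command --deltas '[{"translation": [-11, -23.7, -10], "yaw": 0}, {"translation": [-11, -23.7, -10], "yaw": 0}, {"translation": [-11, -23.7, -10], "yaw": 0}, {"translation": [-11, -23.7, -10], "yaw": 0}, {"translation": [-24.1, -15.4, -4.2], "yaw": 0}, {"translation": [-24.1, -15.4, -4.2], "yaw": 0}, {"translation": [-24.1, -15.4, -4.2], "yaw": 0}, {"translation": [-24.1, -15.4, -4.2], "yaw": 0}, {"translation": [-24.1, -15.4, -4.2], "yaw": 0}, {"translation": [-25.7, -2.1, 5.7], "yaw": 0}, {"translation": [-25.7, -2.1, 5.7], "yaw": 0}, {"translation": [-25.7, -2.1, 5.7], "yaw": 0}, {"translation": [-25.7, -2.1, 5.7], "yaw": 0}, {"translation": [-25.7, -2.1, 5.7], "yaw": 0}, {"translation": [-25.7, -2.1, 5.7], "yaw": 0}, {"translation": [-25.7, -2.1, 5.7], "yaw": 0}, {"translation": [0, 0, 0], "yaw": 0}]'

```text
time_s: 27.35
tool_pos: [0.2781, -0.1421, 0.2453]
ee_rot: [0.659, 0.752, -0.001, -0.002]
contact_force: [0.5, 0.7, -0.1]
opening: 0.0603
grip_force: 0.0
```

arm_command --deltas '[{"translation": [0, 0, 0], "yaw": 8.5}, {"translation": [0, 0, 0], "yaw": 8.5}, {"translation": [0, 0, 0], "yaw": 8.5}, {"translation": [0, 0, 0], "yaw": 8.5}, {"translation": [0, 0, 0], "yaw": 8.5}, {"translation": [0, 0, 0], "yaw": 8.5}, {"translation": [0, 0, 0], "yaw": 8.5}, {"translation": [0, 0, 0], "yaw": 8.5}, {"translation": [0, 0, 0], "yaw": 8.5}, {"translation": [0, 0, 0], "yaw": 8.5}, {"translation": [0, 0, 0], "yaw": 5}, {"translation": [0, 0, 0], "yaw": 0}, {"translation": [0, 0, 0], "yaw": 0}]' --claw 85

```text
time_s: 28.65
tool_pos: [0.2789, -0.14, 0.2473]
ee_rot: [0.998, 0.07, -0.0, -0.0]
contact_force: [0.2, 1.1, -0.5]
opening: 0.0853
grip_force: 0.0
```

Run:
```python
from h import *
t=manip.get_image("top"); s=manip.get_image("side"); np.save("t8.npy",t,allow_pickle=True); np.save("s8.npy",s,allow_pickle=True)
for n,d,b in(("top",t,(305,215,390,290)),("side",s,(320,180,390,238))):
    m=hsvmask(d,(98,90,40),(125,255,255)); x0,y0,x1,y1=b; k=np.zeros_like(m);k[y0:y1,x0:x1]=m[y0:y1,x0:x1]
    c=max(cv2.findContours(cv2.morphologyEx(k,cv2.MORPH_CLOSE,np.ones((3,3))),0,2)[0],key=cv2.contourArea); e=cv2.fitEllipse(c); 
    print(n,"reel ellipse",e,cast(t if n=="top" else s,e[0],.044).round(4),cast(d,e[0],.0255).round(4))
    C=cloud(d); kk=(C[...,2]>.036)&(C[...,2]<.052)&(abs(C[...,0]-.565)<.045)&(abs(C[...,1]+.267)<.045)&(k>0)
    print("reel cloud",kk.sum(),C[kk].mean(0).round(4),C[kk].min(0).round(3),C[kk].max(0).round(3))
x0,y0,x1,y1=130,150,400,300; cv2.imwrite("pics/t8.png",cv2.resize(cv2.cvtColor(t["img"][y0:y1,x0:x1],cv2.COLOR_RGB2BGR),None,fx=2.9,fy=2.9,interpolation=2))
plan([(.44,-.284,.12),(.45,-.282,.024),(.566,-.266,.024)],step=25)
```

```text
top reel ellipse ((350.1559143066406, 242.6584014892578), (17.374845504760742, 20.037704467773438), 6.726471424102783) [[ 0.5625 -0.2664  0.044 ]] [[ 0.5696 -0.2686  0.0255]]
reel cloud 225 [ 0.5676 -0.2668  0.0427] [ 0.543 -0.292  0.037] [ 0.593 -0.242  0.049]
side reel ellipse ((344.3377685546875, 196.93115234375), (2.294802188873291, 7.061977386474609), 24.041162490844727) [[ 0.5766 -0.251   0.044 ]] [[ 0.589  -0.2573  0.0255]]
reel cloud 9 [ 0.5791 -0.25    0.0419] [ 0.568 -0.258  0.037] [ 0.588 -0.243  0.046]
pos [ 0.2789 -0.1402  0.2475] psi 7.95 op 0.0852 F [-0.2 -0.4  0.5] t 28.75
(0.44, -0.284, 0.12) total [139.6 164.7 127.4] rows 11 each [12.69 14.97 11.58]
(0.45, -0.282, 0.024) total [10.2 -0.6 96. ] rows 4 each [ 2.55 -0.14 24.  ]
(0.566, -0.266, 0.024) total [117.1   0.2  -0. ] rows 5 each [23.42  0.04 -0.  ]
```

View pics/t8.png

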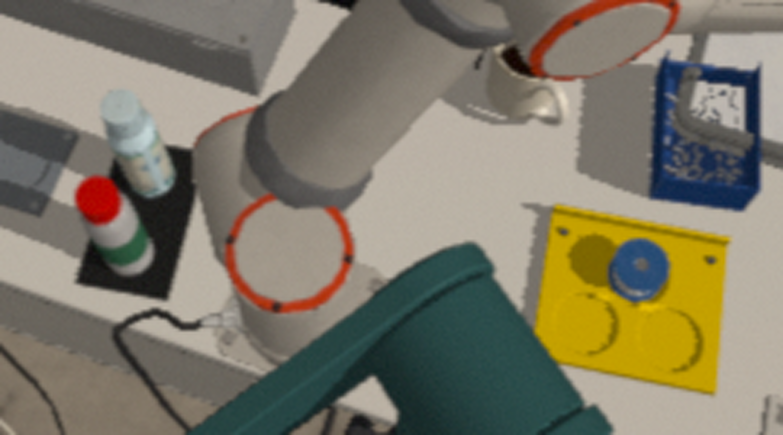

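Both the can and the bottle stand upright on the mat at crop (100,200) and (120,105), and the reel at (640,268) is now free in the caddy. I'll approach low from the front to stay under the white arm.

arm_command --deltas '[{"translation": [12.7, 15, 11.6], "yaw": 0}, {"translation": [12.7, 15, 11.6], "yaw": 0}, {"translation": [12.7, 15, 11.6], "yaw": 0}, {"translation": [12.7, 15, 11.6], "yaw": 0}, {"translation": [12.7, 15, 11.6], "yaw": 0}, {"translation": [12.7, 15, 11.6], "yaw": 0}, {"translation": [12.7, 15, 11.6], "yaw": 0}, {"translation": [12.7, 15, 11.6], "yaw": 0}, {"translation": [12.7, 15, 11.6], "yaw": 0}, {"translation": [12.7, 15, 11.6], "yaw": 0}, {"translation": [12.7, 15, 11.6], "yaw": 0}, {"translation": [0, 0, 20], "yaw": 0}, {"translation": [0, 0, 20], "yaw": 0}, {"translation": [0, 0, 20], "yaw": 0}, {"translation": [0, 0, 15], "yaw": 0}, {"translation": [0, 0, 10], "yaw": 0}, {"translation": [0, 0, 5], "yaw": 0}, {"translation": [0, 0, 0], "yaw": 0}, {"translation": [0, 0, 0], "yaw": 0}]'

```text
time_s: 30.65
tool_pos: [0.4404, -0.2853, 0.0309]
ee_rot: [0.998, 0.069, 0.001, 0.001]
contact_force: [-0.9, -0.5, -0.1]
opening: 0.0852
grip_force: 0.0
```

Run:
```python
from h import *
plan([(.567,-.267,.022)],step=15)
p0=np.array(manip.get_obs()["tool_pos"]); s=manip.get_image("side"); t=manip.get_image("top")
o=np.concatenate([own(t),own(s)])
u=p0[:2]/np.linalg.norm(p0[:2]); rad=(o[:,:2]-p0[:2])@u; lat=(o[:,:2]-p0[:2])@[-u[1],u[0]]
k=(rad>-.1)&(abs(lat)<.2)&(rad<.2); o=o[k]
S=static(); S=S[np.array([len(x)>4 for x in cKDTree(S).query_ball_point(S,.01)])]
clear(o,p0,[tuple(p0),(.52,-.273,.022),(.567,-.267,.022),(.567,-.267,.04)],S)
t=np.load("t8.npy",allow_pickle=True).item()
print("pockets",cast(t,[(331.7,262.1),(361,267.2)],.012).round(4))
```

```text
pos [ 0.4404 -0.2853  0.0309] psi 7.86 op 0.0852 F [-0.9 -0.5 -0.1] t 30.65
(0.567, -0.267, 0.022) total [127.9  -0.8   9. ] rows 9 each [14.21 -0.09  1.  ]
(np.float64(0.44040396632958817), np.float64(-0.28532233571069227), np.float64(0.030898966196931603)) clear 0.104 own [ 0.423 -0.344  0.392] static [ 0.416 -0.432  0.445]
(0.52, -0.273, 0.022) clear 0.058 own [ 0.566 -0.241  0.383] static [ 0.604 -0.217  0.42 ]
(0.567, -0.267, 0.022) clear 0.027 own [ 0.608 -0.236  0.385] static [ 0.62  -0.239  0.409]
(0.567, -0.267, 0.04) clear 0.012 own [ 0.613 -0.234  0.401] static [ 0.62  -0.239  0.409]
pockets [[ 0.4995 -0.2338  0.012 ]
 [ 0.5131 -0.3173  0.012 ]]
```

arm_command --deltas '[{"translation": [8, 0, 2], "yaw": 0}, {"translation": [15, 0, 2], "yaw": 0}, {"translation": [15, 0, 2], "yaw": 0}, {"translation": [15, 0, 2], "yaw": 0}, {"translation": [15, 0, 1], "yaw": 0}, {"translation": [15, 0, 0], "yaw": 0}, {"translation": [15, 0, 0], "yaw": 0}, {"translation": [15, 0, 0], "yaw": 0}, {"translation": [10, 0, 0], "yaw": 0}, {"translation": [5, 0, 0], "yaw": 0}, {"translation": [0, 0, 3], "yaw": 0}, {"translation": [0, 0, 3], "yaw": 0}, {"translation": [0, 0, 0], "yaw": 0}, {"translation": [0, 0, 0], "yaw": 0}]'

```text
time_s: 32.15
tool_pos: [0.566, -0.2675, 0.0148]
ee_rot: [0.998, 0.068, -0.0, -0.0]
contact_force: [0.1, 0.5, -0.5]
opening: 0.0852
grip_force: 0.0
```

arm_command --deltas '[{"translation": [0, 0, 0], "yaw": 0}, {"translation": [0, 0, 0], "yaw": 0}, {"translation": [0, 0, 0], "yaw": 0}, {"translation": [0, 0, 0], "yaw": 0}, {"translation": [0, 0, 0], "yaw": 0}, {"translation": [0, 0, 0], "yaw": 0}, {"translation": [0, 0, 0], "yaw": 0}, {"translation": [0, 0, 0], "yaw": 0}]' --claw 45 --squeeze 40

```text
time_s: 32.95
tool_pos: [0.5668, -0.2677, 0.0159]
ee_rot: [0.998, 0.068, 0.0, 0.0]
contact_force: [-2.5, 1.2, 5.2]
opening: 0.0536
grip_force: 41.4
```

Run:
```python
from h import *
plan([(.566,-.2675,.032),(.42,-.288,.05),(.28,-.14,.27),(.27,.02,.27),(.22,.22,.24),(.36,.36,.15),(.469,.3925,.06),(.469,.3925,.013)],step=28)
for n,b,T in(("top",(105,180,162,230),.5),):
    pass
t=np.load("t1.npy",allow_pickle=True).item(); s=np.load("s1.npy",allow_pickle=True).item()
print([proj(t,[(.47,.393,.01)]),proj(s,[(.466,.393,.01)])])
cr=[(t,115,185,158,225),(s,145,240,190,280)]
im=[cv2.resize(cv2.cvtColor(d["img"][b:e,a:c],cv2.COLOR_RGB2BGR),(390,360),interpolation=2) for d,a,b,c,e in cr]
cv2.imwrite("pics/hold.png",np.hstack(im))
```

```text
pos [ 0.5668 -0.2677  0.0159] psi 7.85 op 0.0536 F [-2.5  1.2  5.2] t 32.95
(0.566, -0.2675, 0.032) total [ -0.7  -0.3 -16.1] rows 1 each [ -0.75  -0.32 -16.12]
(0.42, -0.288, 0.05) total [-147.4    0.4  -18. ] rows 6 each [-24.57   0.06  -3.01]
(0.28, -0.14, 0.27) total [-118.4 -165.6 -220.2] rows 11 each [-10.77 -15.05 -20.01]
(0.27, 0.02, 0.27) total [ 1.190e+01 -1.599e+02 -1.000e-01] rows 6 each [ 1.990e+00 -2.664e+01 -2.000e-02]
(0.22, 0.22, 0.24) total [ -22.2 -205.    29.8] rows 8 each [ -2.78 -25.62   3.73]
(0.36, 0.36, 0.15) total [ 157.8 -119.6   89.9] rows 8 each [ 19.72 -14.95  11.24]
(0.469, 0.3925, 0.06) total [112.4 -17.4  90. ] rows 6 each [18.73 -2.9  15.  ]
(0.469, 0.3925, 0.013) total [-0. -0. 47.] rows 2 each [-1.00e-02 -2.00e-02  2.35e+01]
[array([[134.47280223, 205.39632494]]), array([[168.14407376, 260.31688546]])]
```

View pics/hold.png

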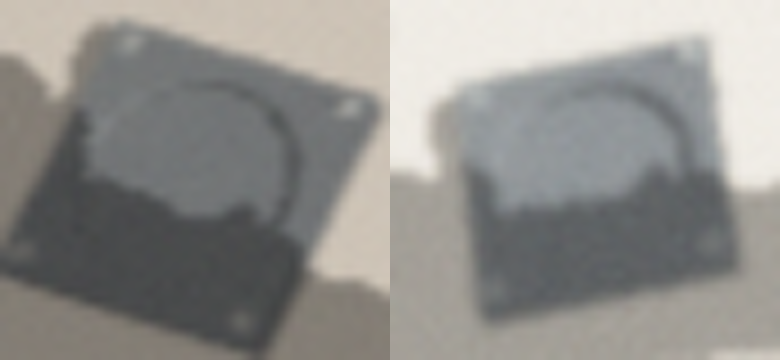

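The crops show the holder's four screws, at mean pixel (135.0,204.5) in the top view and (167.8,258.3) in the side view. Lifting the reel slightly and drawing it out low.

arm_command --deltas '[{"translation": [0, 0, -5], "yaw": 0}, {"translation": [0, 0, -5], "yaw": 0}, {"translation": [0, 0, -6], "yaw": 0}, {"translation": [-10, 0, -1], "yaw": 0}, {"translation": [-20, 0, -3], "yaw": 0}, {"translation": [-25, 0, -3], "yaw": 0}, {"translation": [-25, 0, -3], "yaw": 0}, {"translation": [-25, 0, -3], "yaw": 0}, {"translation": [-25, 0, -3], "yaw": 0}, {"translation": [-17, 0, -2], "yaw": 0}, {"translation": [0, 0, 0], "yaw": 0}]'

```text
time_s: 34.05
tool_pos: [0.419, -0.2877, 0.0492]
ee_rot: [0.998, 0.067, -0.0, 0.0]
contact_force: [-0.4, 0.1, -3.1]
opening: 0.0534
grip_force: 42.4
```

arm_command --deltas '[{"translation": [-5, -7, -10], "yaw": 0}, {"translation": [-11, -15, -20], "yaw": 0}, {"translation": [-11, -15, -20], "yaw": 0}, {"translation": [-11, -15, -20], "yaw": 0}, {"translation": [-11, -15, -20], "yaw": 0}, {"translation": [-11, -15, -20], "yaw": 0}, {"translation": [-11, -15, -20], "yaw": 0}, {"translation": [-11, -15, -20], "yaw": 0}, {"translation": [-11, -15, -20], "yaw": 0}, {"translation": [-11, -15, -20], "yaw": 0}, {"translation": [-9, -15, -20], "yaw": 0}, {"translation": [-5, -20, -5], "yaw": 0}, {"translation": [2, -26, 0], "yaw": 0}, {"translation": [2, -26, 0], "yaw": 0}, {"translation": [2, -26, 0], "yaw": 0}, {"translation": [2, -26, 0], "yaw": 0}, {"translation": [2, -26, 0], "yaw": 0}, {"translation": [0, -10, 0], "yaw": 0}, {"translation": [0, 0, 0], "yaw": 0}]'

```text
time_s: 35.95
tool_pos: [0.2706, 0.0133, 0.265]
ee_rot: [0.997, 0.071, 0.001, -0.0]
contact_force: [0.3, -0.2, -2.5]
opening: 0.0536
grip_force: 42.7
```

Run:
```python
from h import *
t=np.load("t1.npy",allow_pickle=True).item(); s=np.load("s1.npy",allow_pickle=True).item()
print("holder",cast(t,(135.0,204.5),.01).round(4),cast(s,(167.8,258.3),.01).round(4))
plan([(.22,.22,.24),(.36,.36,.15),(.469,.3925,.06),(.469,.3925,.013)],step=28)
```

```text
holder [[0.4733 0.3928 0.01  ]] [[0.4739 0.3935 0.01  ]]
pos [0.2706 0.0133 0.265 ] psi 8.13 op 0.0536 F [ 0.3 -0.2 -2.5] t 35.95
(0.22, 0.22, 0.24) total [ -20.9 -211.8   24.9] rows 8 each [ -2.61 -26.48   3.12]
(0.36, 0.36, 0.15) total [ 158.2 -118.8   90.3] rows 8 each [ 19.78 -14.85  11.29]
(0.469, 0.3925, 0.06) total [112.3 -16.8  90.2] rows 6 each [18.72 -2.79 15.04]
(0.469, 0.3925, 0.013) total [-0.1 -0.  47. ] rows 2 each [-0.05 -0.   23.5 ]
```

Reel held. Holder centre is about (0.472, 0.393). Moving round outside the mat.

arm_command --deltas '[{"translation": [-2, -15, 2], "yaw": 0}, {"translation": [-2.7, -26, 3], "yaw": 0}, {"translation": [-2.7, -26, 3], "yaw": 0}, {"translation": [-2.7, -26, 3], "yaw": 0}, {"translation": [-2.7, -26, 3], "yaw": 0}, {"translation": [-2.7, -26, 3], "yaw": 0}, {"translation": [-2.7, -26, 3], "yaw": 0}, {"translation": [-2.7, -26, 3], "yaw": 0}, {"translation": [5, -20, 6], "yaw": 0}, {"translation": [20, -15, 11], "yaw": 0}, {"translation": [20, -15, 11], "yaw": 0}, {"translation": [20, -15, 11], "yaw": 0}, {"translation": [20, -15, 11], "yaw": 0}, {"translation": [20, -15, 11], "yaw": 0}, {"translation": [20, -15, 11], "yaw": 0}, {"translation": [20, -14, 11], "yaw": 0}, {"translation": [12, -10, 8], "yaw": 0}, {"translation": [0, 0, 0], "yaw": 0}, {"translation": [0, 0, 0], "yaw": 0}]'

```text
time_s: 37.85
tool_pos: [0.3606, 0.3577, 0.1498]
ee_rot: [0.998, 0.068, -0.001, 0.001]
contact_force: [0.5, 0.4, -1.3]
opening: 0.0532
grip_force: 42.9
```

Run:
```python
from h import *
plan([(.472,.393,.06),(.472,.393,.015)],step=20)
```

```text
pos [0.3606 0.3577 0.1498] psi 7.83 op 0.0532 F [ 0.5  0.4 -1.3] t 37.85
(0.472, 0.393, 0.06) total [115.3 -19.9  89.6] rows 8 each [14.41 -2.48 11.21]
(0.472, 0.393, 0.015) total [ 0.1 -0.  45. ] rows 3 each [ 0.02 -0.02 15.  ]
```

arm_command --deltas '[{"translation": [8, -1.5, 6], "yaw": 0}, {"translation": [14.4, -2.5, 11.2], "yaw": 0}, {"translation": [14.4, -2.5, 11.2], "yaw": 0}, {"translation": [14.4, -2.5, 11.2], "yaw": 0}, {"translation": [14.4, -2.5, 11.2], "yaw": 0}, {"translation": [14.4, -2.5, 11.2], "yaw": 0}, {"translation": [14.4, -2.5, 11.2], "yaw": 0}, {"translation": [14.4, -2.5, 11.2], "yaw": 0}, {"translation": [6.5, -1, 5.5], "yaw": 0}, {"translation": [0, 0, 0], "yaw": 0}, {"translation": [0, 0, 0], "yaw": 0}]'

```text
time_s: 38.95
tool_pos: [0.4717, 0.3936, 0.0606]
ee_rot: [0.998, 0.068, -0.0, -0.0]
contact_force: [-0.3, 0.4, -1.5]
opening: 0.0536
grip_force: 42.9
```

Run:
```python
from h import *
plan([(.472,.393,.014)],step=20)
s=manip.get_image("side"); t=manip.get_image("top")
cr=[(t,90,165,170,245),(s,130,225,210,305)]
cv2.imwrite("pics/h9.png",np.hstack([cv2.resize(cv2.cvtColor(d["img"][b:e,a:c],cv2.COLOR_RGB2BGR),(400,400),interpolation=2) for d,a,b,c,e in cr]))
```

```text
pos [0.4717 0.3936 0.0606] psi 7.85 op 0.0536 F [-0.3  0.4 -1.5] t 38.95
(0.472, 0.393, 0.014) total [ 0.3  0.7 46.6] rows 3 each [ 0.08  0.22 15.52]
```

View pics/h9.png

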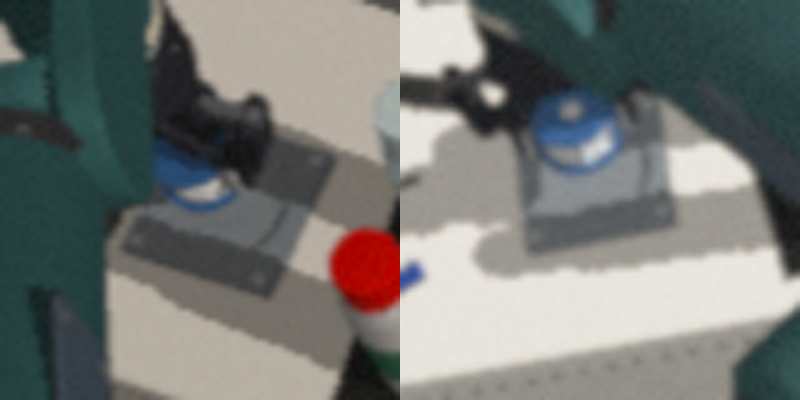

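The reel hangs level above the holder, at right crop (578,130). Lowering it.

arm_command --deltas '[{"translation": [0, 0, 8], "yaw": 0}, {"translation": [0, 0, 12], "yaw": 0}, {"translation": [0, 0, 10], "yaw": 0}, {"translation": [0, 0, 7], "yaw": 0}, {"translation": [0, 0, 4], "yaw": 0}, {"translation": [0, 0, 2], "yaw": 0}, {"translation": [0, 0, 2], "yaw": 0}, {"translation": [0, 0, 1], "yaw": 0}, {"translation": [0, 0, 0], "yaw": 0}, {"translation": [0, 0, 0], "yaw": 0}]'

```text
time_s: 40.05
tool_pos: [0.4721, 0.3939, 0.0145]
ee_rot: [0.998, 0.068, 0.0, -0.0]
contact_force: [-0.4, 0.4, -2.8]
opening: 0.0532
grip_force: 42.9
```

arm_command --deltas '[{"translation": [0, 0, 1], "yaw": 0}, {"translation": [0, 0, 0], "yaw": 0}, {"translation": [0, 0, 0], "yaw": 0}]'

```text
time_s: 40.35
tool_pos: [0.4722, 0.394, 0.0139]
ee_rot: [0.998, 0.069, 0.0, -0.0]
contact_force: [-1.8, -0.5, 1.6]
opening: 0.0536
grip_force: 43.0
```

arm_command --deltas '[{"translation": [0, 0, 0], "yaw": 0}, {"translation": [0, 0, 0], "yaw": 0}, {"translation": [0, 0, 0], "yaw": 0}, {"translation": [0, 0, 0], "yaw": 0}, {"translation": [0, 0, 0], "yaw": 0}, {"translation": [0, 0, 0], "yaw": 0}, {"translation": [0, 0, -5], "yaw": 0}, {"translation": [0, 0, -15], "yaw": 0}, {"translation": [0, 0, -25], "yaw": 0}, {"translation": [0, 0, -25], "yaw": 0}, {"translation": [-10, 0, -25], "yaw": 0}, {"translation": [-25, 4, -15], "yaw": 0}, {"translation": [-25, 4, -15], "yaw": 0}, {"translation": [-25, 4, -15], "yaw": 0}, {"translation": [-25, 4, -10], "yaw": 0}, {"translation": [0, 0, 0], "yaw": 0}, {"translation": [0, 0, 0], "yaw": 0}]' --claw 80

```text
time_s: 42.05
tool_pos: [0.3654, 0.3633, 0.1649]
ee_rot: [0.998, 0.069, 0.002, -0.001]
contact_force: [0.1, -0.4, -0.2]
opening: 0.0799
grip_force: 0.0
```

Run:
```python
from h import *
s=manip.get_image("side"); t=manip.get_image("top"); np.save("t10.npy",t,allow_pickle=True); np.save("s10.npy",s,allow_pickle=True)
cr=[(t,90,165,210,255),(s,130,210,250,300)]
cv2.imwrite("pics/h10.png",np.hstack([cv2.resize(cv2.cvtColor(d["img"][b:e,a:c],cv2.COLOR_RGB2BGR),(400,300),interpolation=2) for d,a,b,c,e in cr]))
for n,d,b in(("top",t,(110,180,165,230)),("side",s,(140,235,195,285))):
    m=hsvmask(d,(98,110,40),(125,255,255)); x0,y0,x1,y1=b; C=cloud(d)
    k=np.zeros_like(m);k[y0:y1,x0:x1]=m[y0:y1,x0:x1]; kk=(k>0)&(C[...,2]>.034)
    print(n,"reel",kk.sum(),C[kk].mean(0).round(4) if kk.any() else "")
C=cloud(t)
kk=(C[...,2]>.155)&(C[...,2]<.2)&(C[...,0]>.36)&(C[...,0]<.56)&(C[...,1]>.19)&(C[...,1]<.29)
nn,l,st,ce=cv2.connectedComponentsWithStats(kk.astype(np.uint8))
for i in range(1,nn):
    if st[i,4]>20: q=C[l==i]; print("cap",st[i,4],ce[i].round(1),q.mean(0).round(4),q[:,2].max().round(3))
plan([(.4172,.232,.235)])
```

```text
top reel 202 [0.4738 0.3913 0.047 ]
side reel 66 [0.4358 0.386  0.0861]
cap 195 [172.1 188.4] [0.5015 0.2411 0.176 ] 0.184
cap 187 [163.3 217.8] [0.4173 0.2291 0.1706] 0.178
pos [0.3657 0.363  0.1633] psi 7.84 op 0.0803 F [ 0.1 -0.2 -0.3] t 42.15
(0.4172, 0.232, 0.235) total [ 33.2 136.8 -71.7] rows 7 each [  4.75  19.54 -10.24]
```

View pics/h10.png

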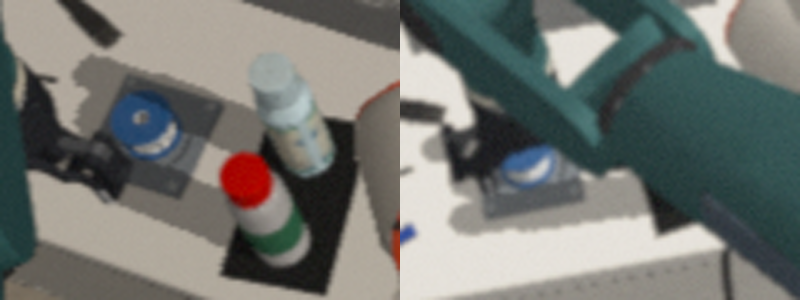

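The reel lies in the holder pocket (left crop (145,125)), and the bottle and can stand upright. I'll raise the arm, turn it back and fetch the can.

arm_command --deltas '[{"translation": [0, 0, -25], "yaw": 0}, {"translation": [0, 0, -25], "yaw": 0}, {"translation": [0, 0, -24], "yaw": 0}, {"translation": [0, 0, 0], "yaw": -8.5}, {"translation": [0, 0, 0], "yaw": -8.5}, {"translation": [0, 0, 0], "yaw": -8.5}, {"translation": [0, 0, 0], "yaw": -8.5}, {"translation": [0, 0, 0], "yaw": -8.5}, {"translation": [0, 0, 0], "yaw": -8.5}, {"translation": [0, 0, 0], "yaw": -8.5}, {"translation": [0, 0, 0], "yaw": -8.5}, {"translation": [0, 0, 0], "yaw": -8.5}, {"translation": [0, 0, 0], "yaw": -8.5}, {"translation": [0, 0, 0], "yaw": -5}, {"translation": [0, 0, 0], "yaw": 0}, {"translation": [0, 0, 0], "yaw": 0}]' --claw 62

```text
time_s: 43.75
tool_pos: [0.3655, 0.3629, 0.2365]
ee_rot: [0.658, 0.753, -0.001, -0.0]
contact_force: [-0.7, 0.3, 0.1]
opening: 0.0619
grip_force: 0.0
```

Run:
```python
from h import *
plan([(.417,.2263,.235)],step=20)
```

```text
pos [0.3655 0.3629 0.2365] psi 97.72 op 0.0619 F [-0.7  0.3  0.1] t 43.75
(0.417, 0.2263, 0.235) total [-142.3   32.6    1.6] rows 8 each [-17.78   4.08   0.2 ]
```

arm_command --deltas '[{"translation": [-10, 2, 0], "yaw": 0}, {"translation": [-17.8, 4.1, 0], "yaw": 0}, {"translation": [-17.8, 4.1, 0], "yaw": 0}, {"translation": [-17.8, 4.1, 0], "yaw": 0}, {"translation": [-17.8, 4.1, 0], "yaw": 0}, {"translation": [-17.8, 4.1, 0], "yaw": 0}, {"translation": [-17.8, 4.1, 0], "yaw": 0}, {"translation": [-17.8, 4, 0], "yaw": 0}, {"translation": [-7.7, 2, 0], "yaw": 0}, {"translation": [0, 0, 0], "yaw": 0}, {"translation": [0, 0, 0], "yaw": 0}]'

```text
time_s: 44.85
tool_pos: [0.4168, 0.2265, 0.2372]
ee_rot: [0.657, 0.754, 0.0, -0.0]
contact_force: [0.4, -0.0, -0.2]
opening: 0.0623
grip_force: 0.0
```

Run:
```python
from h import *
plan([(.417,.2263,.139)],step=20)
```

```text
pos [0.4168 0.2265 0.2372] psi 97.82 op 0.0623 F [ 0.4 -0.  -0.2] t 44.85
(0.417, 0.2263, 0.139) total [-0.3  0.2 98.2] rows 5 each [-0.06  0.04 19.64]
```

arm_command --deltas '[{"translation": [0, 0, 10], "yaw": 0}, {"translation": [0, 0, 18], "yaw": 0}, {"translation": [0, 0, 18], "yaw": 0}, {"translation": [0, 0, 18], "yaw": 0}, {"translation": [0, 0, 15], "yaw": 0}, {"translation": [0, 0, 10], "yaw": 0}, {"translation": [0, 0, 6], "yaw": 0}, {"translation": [0, 0, 3], "yaw": 0}, {"translation": [0, 0, 0], "yaw": 0}, {"translation": [0, 0, 0], "yaw": 0}]'

```text
time_s: 45.85
tool_pos: [0.4173, 0.2266, 0.1399]
ee_rot: [0.657, 0.754, 0.001, 0.0]
contact_force: [-0.3, -0.2, -0.2]
opening: 0.0623
grip_force: 0.0
```

arm_command --deltas '[{"translation": [0, 0, 0], "yaw": 0}, {"translation": [0, 0, 0], "yaw": 0}, {"translation": [0, 0, 0], "yaw": 0}, {"translation": [0, 0, 0], "yaw": 0}, {"translation": [0, 0, 0], "yaw": 0}, {"translation": [0, 0, 0], "yaw": 0}, {"translation": [0, 0, 0], "yaw": 0}, {"translation": [0, 0, 0], "yaw": 0}]' --claw 25 --squeeze 40

```text
time_s: 46.65
tool_pos: [0.4176, 0.2266, 0.1401]
ee_rot: [0.657, 0.754, 0.001, 0.001]
contact_force: [2.2, -0.2, 5.6]
opening: 0.038
grip_force: 40.7
```

Run:
```python
from h import *
plan([(.417,.2263,.17),(.33,.17,.26),(.27,.05,.29),(.28,-.14,.29),(.38,-.22,.18),(.5004,-.239,.163)],step=28)
```

```text
pos [0.4176 0.2266 0.1401] psi 97.85 op 0.038 F [ 2.2 -0.2  5.6] t 46.65
(0.417, 0.2263, 0.17) total [ -0.2  -0.5 -29.9] rows 2 each [ -0.12  -0.27 -14.97]
(0.33, 0.17, 0.26) total [-43.9 -93.7 -90.2] rows 5 each [ -8.77 -18.73 -18.05]
(0.27, 0.05, 0.29) total [-110.7  -75.8  -30.2] rows 5 each [-22.13 -15.15  -6.04]
(0.28, -0.14, 0.29) total [-1.896e+02 -1.600e+01 -1.000e-01] rows 7 each [-2.708e+01 -2.290e+00 -2.000e-02]
(0.38, -0.22, 0.18) total [-93.   87.9 110.2] rows 7 each [-13.28  12.55  15.74]
(0.5004, -0.239, 0.163) total [-35.3 116.6  17.3] rows 5 each [-7.05 23.33  3.45]
```

arm_command --deltas '[{"translation": [0, 0, -7], "yaw": 0}, {"translation": [0, 0, -11], "yaw": 0}, {"translation": [0, 0, -12], "yaw": 0}, {"translation": [-5, -10, -10], "yaw": 0}, {"translation": [-9, -19, -18], "yaw": 0}, {"translation": [-9, -19, -18], "yaw": 0}, {"translation": [-9, -19, -18], "yaw": 0}, {"translation": [-10, -19, -18], "yaw": 0}, {"translation": [-18, -15, -10], "yaw": 0}, {"translation": [-22, -15, -6], "yaw": 0}, {"translation": [-22, -15, -6], "yaw": 0}, {"translation": [-22, -15, -6], "yaw": 0}, {"translation": [-22, -15, -6], "yaw": 0}, {"translation": [-24, -9, -3], "yaw": 0}, {"translation": [0, 0, 0], "yaw": 0}]'

```text
time_s: 48.15
tool_pos: [0.2713, 0.031, 0.2896]
ee_rot: [0.659, 0.752, 0.0, 0.001]
contact_force: [0.3, 0.2, -1.2]
opening: 0.0381
grip_force: 40.3
```

Run:
```python
from h import *
plan([(.28,-.14,.29),(.38,-.22,.18),(.5004,-.239,.163)],step=28)
```

```text
pos [0.2713 0.031  0.2896] psi 97.54 op 0.0381 F [ 0.3  0.2 -1.2] t 48.15
(0.28, -0.14, 0.29) total [-170.6  -13.8   -0.2] rows 7 each [-24.37  -1.97  -0.03]
(0.38, -0.22, 0.18) total [-92.3  88.4 110.3] rows 7 each [-13.18  12.63  15.76]
(0.5004, -0.239, 0.163) total [-34.6 116.8  17.3] rows 5 each [-6.92 23.37  3.46]
```

arm_command --deltas '[{"translation": [-12, -1, 0], "yaw": 0}, {"translation": [-24.4, -2, 0], "yaw": 0}, {"translation": [-24.4, -2, 0], "yaw": 0}, {"translation": [-24.4, -2, 0], "yaw": 0}, {"translation": [-24.4, -2, 0], "yaw": 0}, {"translation": [-24.4, -2, 0], "yaw": 0}, {"translation": [-24.4, -1, 0], "yaw": 0}, {"translation": [-19, 3, 8], "yaw": 0}, {"translation": [-13.2, 12.6, 15.7], "yaw": 0}, {"translation": [-13.2, 12.6, 15.7], "yaw": 0}, {"translation": [-13.2, 12.6, 15.7], "yaw": 0}, {"translation": [-13.2, 12.6, 15.7], "yaw": 0}, {"translation": [-13.2, 12.6, 15.7], "yaw": 0}, {"translation": [-13.2, 12.6, 15.7], "yaw": 0}, {"translation": [-6, 8, 8], "yaw": 0}, {"translation": [0, 0, 0], "yaw": 0}, {"translation": [0, 0, 0], "yaw": 0}]'

```text
time_s: 49.85
tool_pos: [0.3818, -0.2166, 0.1784]
ee_rot: [0.657, 0.754, 0.0, -0.0]
contact_force: [0.1, 0.0, -1.5]
opening: 0.0379
grip_force: 40.4
```

Run:
```python
from h import *
plan([(.5004,-.239,.167),(.5004,-.239,.145)],step=20)
```

```text
pos [ 0.3818 -0.2166  0.1784] psi 97.89 op 0.0379 F [ 0.1  0.  -1.5] t 49.85
(0.5004, -0.239, 0.167) total [-38.5 114.5  11.3] rows 7 each [-5.5  16.35  1.62]
(0.5004, -0.239, 0.145) total [-0.  0. 22.] rows 2 each [-1.0e-02  0.0e+00  1.1e+01]
```

arm_command --deltas '[{"translation": [-3.5, 10.5, 1], "yaw": 0}, {"translation": [-5.5, 16.4, 1.6], "yaw": 0}, {"translation": [-5.5, 16.4, 1.6], "yaw": 0}, {"translation": [-5.5, 16.4, 1.6], "yaw": 0}, {"translation": [-5.5, 16.4, 1.6], "yaw": 0}, {"translation": [-5.5, 16.4, 1.6], "yaw": 0}, {"translation": [-4.5, 12, 1.3], "yaw": 0}, {"translation": [-3, 10, 1], "yaw": 0}, {"translation": [0, 0, 0], "yaw": 0}, {"translation": [0, 0, 0], "yaw": 0}, {"translation": [0, 0, 0], "yaw": 0}]'

```text
time_s: 50.95
tool_pos: [0.4999, -0.2396, 0.1669]
ee_rot: [0.657, 0.754, -0.0, -0.0]
contact_force: [0.5, 0.1, -1.4]
opening: 0.038
grip_force: 40.7
```

Run:
```python
from h import *
plan([(.5004,-.239,.145)],step=20)
```

```text
pos [ 0.4999 -0.2396  0.1669] psi 97.84 op 0.038 F [ 0.5  0.1 -1.4] t 50.95
(0.5004, -0.239, 0.145) total [ 0.5  0.5 21.9] rows 2 each [ 0.25  0.27 10.94]
```

arm_command --deltas '[{"translation": [0.5, 0.5, 6], "yaw": 0}, {"translation": [0, 0, 7], "yaw": 0}, {"translation": [0, 0, 5], "yaw": 0}, {"translation": [0, 0, 2], "yaw": 0}, {"translation": [0, 0, 1.5], "yaw": 0}, {"translation": [0, 0, 1], "yaw": 0}, {"translation": [0, 0, 0], "yaw": 0}, {"translation": [0, 0, 0], "yaw": 0}]'

```text
time_s: 51.75
tool_pos: [0.501, -0.2392, 0.1445]
ee_rot: [0.657, 0.754, 0.0, 0.0]
contact_force: [0.3, 0.6, -0.9]
opening: 0.0379
grip_force: 40.7
```

arm_command --deltas '[{"translation": [0, 0, 1], "yaw": 0}, {"translation": [0, 0, 0], "yaw": 0}, {"translation": [0, 0, 0], "yaw": 0}]'

```text
time_s: 52.05
tool_pos: [0.5012, -0.2393, 0.1441]
ee_rot: [0.657, 0.754, 0.0, 0.001]
contact_force: [-0.5, 0.0, 2.5]
opening: 0.0384
grip_force: 40.6
```

arm_command --deltas '[{"translation": [0, 0, 0], "yaw": 0}, {"translation": [0, 0, 0], "yaw": 0}, {"translation": [0, 0, 0], "yaw": 0}, {"translation": [0, 0, 0], "yaw": 0}, {"translation": [0, 0, 0], "yaw": 0}, {"translation": [0, 0, -5], "yaw": 0}, {"translation": [0, 0, -12], "yaw": 0}, {"translation": [0, 0, -15], "yaw": 0}, {"translation": [0, 0, -15], "yaw": 0}, {"translation": [0, 0, -10], "yaw": 0}, {"translation": [0, -10, -3], "yaw": 0}, {"translation": [2, -22, -3], "yaw": 0}, {"translation": [4, -26, -3], "yaw": 0}, {"translation": [4, -26, -3], "yaw": 0}, {"translation": [4, -26, -3], "yaw": 0}, {"translation": [4, -15, -3], "yaw": 0}, {"translation": [0, 0, 0], "yaw": 0}]' --claw 65

```text
time_s: 53.75
tool_pos: [0.3727, -0.2383, 0.2188]
ee_rot: [0.658, 0.753, -0.0, 0.0]
contact_force: [0.4, -1.0, 0.4]
opening: 0.0651
grip_force: 0.0
```

Run:
```python
from h import *
plan([(.28,-.14,.27),(.27,.05,.28),(.36,.20,.26),(.5025,.2467,.235)],step=30)
```

```text
pos [ 0.3727 -0.2383  0.2188] psi 97.75 op 0.0651 F [ 0.4 -1.   0.4] t 53.75
(0.28, -0.14, 0.27) total [109.8 -78.6 -51.3] rows 5 each [ 21.97 -15.73 -10.26]
(0.27, 0.05, 0.28) total [189.6  15.7 -10.2] rows 7 each [27.09  2.24 -1.46]
(0.36, 0.2, 0.26) total [136.5 109.4  19.9] rows 6 each [22.75 18.23  3.31]
(0.5025, 0.2467, 0.235) total [ 27.1 147.5  25. ] rows 6 each [ 4.51 24.58  4.17]
```

arm_command --deltas '[{"translation": [22, -15.7, -10], "yaw": 0}, {"translation": [22, -15.7, -10], "yaw": 0}, {"translation": [22, -15.7, -10], "yaw": 0}, {"translation": [22, -15.7, -10], "yaw": 0}, {"translation": [22, -15.7, -10], "yaw": 0}, {"translation": [27, 2.2, -1.5], "yaw": 0}, {"translation": [27, 2.2, -1.5], "yaw": 0}, {"translation": [27, 2.2, -1.5], "yaw": 0}, {"translation": [27, 2.2, -1.5], "yaw": 0}, {"translation": [27, 2.2, -1.5], "yaw": 0}, {"translation": [27, 2.2, -1.5], "yaw": 0}, {"translation": [27, 2.2, -1.5], "yaw": 0}, {"translation": [22.8, 18.2, 3.3], "yaw": 0}, {"translation": [22.8, 18.2, 3.3], "yaw": 0}, {"translation": [22.8, 18.2, 3.3], "yaw": 0}, {"translation": [22.8, 18.2, 3.3], "yaw": 0}, {"translation": [22.8, 18.2, 3.3], "yaw": 0}, {"translation": [22.8, 18.2, 3.3], "yaw": 0}, {"translation": [0, 0, 0], "yaw": 0}]'

```text
time_s: 55.65
tool_pos: [0.3613, 0.2019, 0.2571]
ee_rot: [0.656, 0.755, -0.001, -0.001]
contact_force: [-0.5, -0.3, 0.0]
opening: 0.0648
grip_force: 0.0
```

arm_command --deltas '[{"translation": [4.5, 24.6, 4], "yaw": 0}, {"translation": [4.5, 24.6, 4], "yaw": 0}, {"translation": [4.5, 24.6, 4], "yaw": 0}, {"translation": [4.5, 24.6, 4], "yaw": 0}, {"translation": [4.5, 24.6, 4], "yaw": 0}, {"translation": [4.5, 24.6, 4], "yaw": 0}, {"translation": [0, 0, 0], "yaw": 0}, {"translation": [0, 0, 0], "yaw": 0}]'

```text
time_s: 56.45
tool_pos: [0.5029, 0.2461, 0.2342]
ee_rot: [0.657, 0.754, -0.001, -0.0]
contact_force: [-0.1, 1.0, -0.7]
opening: 0.0652
grip_force: 0.0
```

Run:
```python
from h import *
plan([(.5027,.2467,.235),(.5027,.2467,.147)],step=20)
```

```text
pos [0.5029 0.2461 0.2342] psi 97.83 op 0.0652 F [-0.1  1.  -0.7] t 56.45
(0.5027, 0.2467, 0.235) total [ 0.6 -0.1 -0.8] rows 1 each [ 0.6  -0.15 -0.83]
(0.5027, 0.2467, 0.147) total [ 0.1  0.2 88. ] rows 5 each [1.00e-02 4.00e-02 1.76e+01]
```

arm_command --deltas '[{"translation": [0.5, 0, 10], "yaw": 0}, {"translation": [0, 0, 17], "yaw": 0}, {"translation": [0, 0, 17], "yaw": 0}, {"translation": [0, 0, 17], "yaw": 0}, {"translation": [0, 0, 13], "yaw": 0}, {"translation": [0, 0, 8], "yaw": 0}, {"translation": [0, 0, 5], "yaw": 0}, {"translation": [0, 0, 0], "yaw": 0}, {"translation": [0, 0, 0], "yaw": 0}]'

```text
time_s: 57.35
tool_pos: [0.5035, 0.2472, 0.1486]
ee_rot: [0.657, 0.754, 0.001, 0.0]
contact_force: [-0.4, -0.3, -0.6]
opening: 0.065
grip_force: 0.0
```

arm_command --deltas '[{"translation": [0, 0, 0], "yaw": 0}, {"translation": [0, 0, 0], "yaw": 0}, {"translation": [0, 0, 0], "yaw": 0}, {"translation": [0, 0, 0], "yaw": 0}, {"translation": [0, 0, 0], "yaw": 0}, {"translation": [0, 0, 0], "yaw": 0}, {"translation": [0, 0, 0], "yaw": 0}, {"translation": [0, 0, 0], "yaw": 0}]' --claw 25 --squeeze 40

```text
time_s: 58.15
tool_pos: [0.5038, 0.2473, 0.1489]
ee_rot: [0.657, 0.754, 0.001, 0.001]
contact_force: [1.8, 0.0, 4.4]
opening: 0.0381
grip_force: 40.8
```

Run:
```python
from h import *
plan([(.5027,.2467,.18),(.37,.205,.24),(.27,.05,.29),(.28,-.14,.29),(.40,-.29,.20),(.5130,-.3168,.175)],step=28)
```

```text
pos [0.5038 0.2473 0.1489] psi 97.85 op 0.0381 F [1.8 0.  4.4] t 58.15
(0.5027, 0.2467, 0.18) total [ -0.4  -1.1 -31.1] rows 2 each [ -0.22  -0.57 -15.56]
(0.37, 0.205, 0.24) total [ -23.2 -137.   -60.3] rows 6 each [ -3.86 -22.83 -10.06]
(0.27, 0.05, 0.29) total [-139.9 -120.1  -50.3] rows 7 each [-19.98 -17.16  -7.19]
(0.28, -0.14, 0.29) total [-1.896e+02 -1.610e+01 -1.000e-01] rows 7 each [-2.708e+01 -2.290e+00 -2.000e-02]
(0.4, -0.29, 0.2) total [-165.    98.2   90.2] rows 8 each [-20.63  12.27  11.27]
(0.513, -0.3168, 0.175) total [-42.  108.2  25.3] rows 5 each [-8.4  21.64  5.05]
```

arm_command --deltas '[{"translation": [0, 0, -7], "yaw": 0}, {"translation": [0, 0, -12], "yaw": 0}, {"translation": [0, -1, -12], "yaw": 0}, {"translation": [-2, -11, -6], "yaw": 0}, {"translation": [-4, -23, -10], "yaw": 0}, {"translation": [-4, -23, -10], "yaw": 0}, {"translation": [-4, -23, -10], "yaw": 0}, {"translation": [-4, -23, -10], "yaw": 0}, {"translation": [-6, -22, -10], "yaw": 0}, {"translation": [-18, -18, -8], "yaw": 0}, {"translation": [-20, -17, -7], "yaw": 0}, {"translation": [-20, -17, -7], "yaw": 0}, {"translation": [-20, -17, -7], "yaw": 0}, {"translation": [-20, -17, -7], "yaw": 0}, {"translation": [-20, -17, -7], "yaw": 0}, {"translation": [-22, -17, -7], "yaw": 0}, {"translation": [-20, -9, -3], "yaw": 0}, {"translation": [0, 0, 0], "yaw": 0}]'

```text
time_s: 59.95
tool_pos: [0.2744, 0.0285, 0.2888]
ee_rot: [0.659, 0.752, 0.0, 0.001]
contact_force: [1.0, 0.2, -2.0]
opening: 0.0378
grip_force: 40.6
```

Run:
```python
from h import *
plan([(.28,-.14,.29),(.40,-.29,.20),(.5130,-.3168,.178)],step=26)
t=manip.get_image("top"); np.save("t11.npy",t,allow_pickle=True)
C=cloud(t); kk=(C[...,2]>.155)&(C[...,2]<.2)&(abs(C[...,0]-.5)<.06)&(abs(C[...,1]+.25)<.09)
print("can cap",kk.sum(),C[kk].mean(0).round(4),C[kk][:,2].max().round(3))
```

```text
pos [0.2744 0.0285 0.2888] psi 97.6 op 0.0378 F [ 1.   0.2 -2. ] t 59.95
(0.28, -0.14, 0.29) total [-167.8  -16.7   -1. ] rows 7 each [-23.97  -2.39  -0.14]
(0.4, -0.29, 0.2) total [-164.4   98.9   90.5] rows 9 each [-18.27  10.99  10.05]
(0.513, -0.3168, 0.178) total [-41.5 108.4  22.3] rows 5 each [-8.3  21.68  4.46]
can cap 207 [ 0.499  -0.2333  0.1741] 0.181
```

arm_command --deltas '[{"translation": [-12, -1, 0], "yaw": 0}, {"translation": [-24, -2.4, 0], "yaw": 0}, {"translation": [-24, -2.4, 0], "yaw": 0}, {"translation": [-24, -2.4, 0], "yaw": 0}, {"translation": [-24, -2.4, 0], "yaw": 0}, {"translation": [-24, -2.4, 0], "yaw": 0}, {"translation": [-24, -2.4, 0], "yaw": 0}, {"translation": [-21, 2, 4], "yaw": 0}, {"translation": [-18.3, 11, 10], "yaw": 0}, {"translation": [-18.3, 11, 10], "yaw": 0}, {"translation": [-18.3, 11, 10], "yaw": 0}, {"translation": [-18.3, 11, 10], "yaw": 0}, {"translation": [-18.3, 11, 10], "yaw": 0}, {"translation": [-18.3, 11, 10], "yaw": 0}, {"translation": [-18.3, 11, 10], "yaw": 0}, {"translation": [-18.3, 11, 10], "yaw": 0}, {"translation": [-9, 8, 7], "yaw": 0}, {"translation": [0, 0, 0], "yaw": 0}, {"translation": [0, 0, 0], "yaw": 0}]'

```text
time_s: 61.9
tool_pos: [0.4029, -0.287, 0.1967]
ee_rot: [0.657, 0.754, 0.0, -0.001]
contact_force: [-0.5, -0.7, -2.1]
opening: 0.038
grip_force: 40.8
```

Run:
```python
from h import *
plan([(.5130,-.3168,.178),(.513,-.3168,.153)],step=20)
```

```text
pos [ 0.4029 -0.287   0.1967] psi 97.91 op 0.038 F [-0.5 -0.7 -2.1] t 61.9
(0.513, -0.3168, 0.178) total [-44.7 105.   18.6] rows 6 each [-7.45 17.5   3.1 ]
(0.513, -0.3168, 0.153) total [-0.  0. 25.] rows 2 each [-2.00e-02  1.00e-02  1.25e+01]
```

arm_command --deltas '[{"translation": [-5, 10, 1.5], "yaw": 0}, {"translation": [-7.5, 17.5, 3], "yaw": 0}, {"translation": [-7.5, 17.5, 3], "yaw": 0}, {"translation": [-7.5, 17.5, 3], "yaw": 0}, {"translation": [-7.5, 17.5, 3], "yaw": 0}, {"translation": [-5.7, 14, 3], "yaw": 0}, {"translation": [-4, 11, 2.1], "yaw": 0}, {"translation": [0, 0, 0], "yaw": 0}, {"translation": [0, 0, 0], "yaw": 0}, {"translation": [0, 0, 0], "yaw": 0}]'

```text
time_s: 62.9
tool_pos: [0.5126, -0.3178, 0.1788]
ee_rot: [0.657, 0.754, -0.0, 0.0]
contact_force: [0.1, 0.2, -2.1]
opening: 0.038
grip_force: 40.9
```

Run:
```python
from h import *
plan([(.513,-.3168,.153)],step=20)
```

```text
pos [ 0.5126 -0.3178  0.1788] psi 97.84 op 0.038 F [ 0.1  0.2 -2.1] t 62.9
(0.513, -0.3168, 0.153) total [ 1.   0.5 25.8] rows 2 each [ 0.49  0.27 12.9 ]
```

arm_command --deltas '[{"translation": [0.5, 0.3, 6], "yaw": 0}, {"translation": [0.5, 0.2, 8], "yaw": 0}, {"translation": [0, 0, 6], "yaw": 0}, {"translation": [0, 0, 3], "yaw": 0}, {"translation": [0, 0, 1.5], "yaw": 0}, {"translation": [0, 0, 1], "yaw": 0}, {"translation": [0, 0, 0], "yaw": 0}, {"translation": [0, 0, 0], "yaw": 0}]'

```text
time_s: 63.7
tool_pos: [0.5136, -0.317, 0.1531]
ee_rot: [0.657, 0.754, 0.0, 0.0]
contact_force: [0.2, -0.6, -1.9]
opening: 0.0382
grip_force: 40.8
```

arm_command --deltas '[{"translation": [0, 0, 1], "yaw": 0}, {"translation": [0, 0, 0], "yaw": 0}, {"translation": [0, 0, 0], "yaw": 0}]'

```text
time_s: 64.0
tool_pos: [0.5137, -0.3172, 0.1529]
ee_rot: [0.657, 0.754, -0.0, 0.001]
contact_force: [-0.5, -0.4, 3.2]
opening: 0.0384
grip_force: 41.2
```

Contact. Releasing, backing off and checking.

arm_command --deltas '[{"translation": [0, 0, 0], "yaw": 0}, {"translation": [0, 0, 0], "yaw": 0}, {"translation": [0, 0, 0], "yaw": 0}, {"translation": [0, 0, 0], "yaw": 0}, {"translation": [0, 0, 0], "yaw": 0}, {"translation": [0, 0, -5], "yaw": 0}, {"translation": [0, 0, -15], "yaw": 0}, {"translation": [0, 0, -20], "yaw": 0}, {"translation": [0, 0, -20], "yaw": 0}, {"translation": [0, 0, -15], "yaw": 0}, {"translation": [3, -15, -3], "yaw": 0}, {"translation": [8, -25, -3], "yaw": 0}, {"translation": [12, -25, -3], "yaw": 0}, {"translation": [12, -25, -3], "yaw": 0}, {"translation": [12, -25, -3], "yaw": 0}, {"translation": [15, -25, -3], "yaw": 0}, {"translation": [25, -25, -3], "yaw": 0}, {"translation": [25, -25, -3], "yaw": 0}, {"translation": [25, -15, 0], "yaw": 0}, {"translation": [0, 0, 0], "yaw": 0}]' --claw 65

```text
time_s: 66.0
tool_pos: [0.2902, -0.2076, 0.2526]
ee_rot: [0.657, 0.754, -0.0, 0.002]
contact_force: [-1.2, -0.9, 0.9]
opening: 0.0652
grip_force: 0.0
```

arm_command --deltas '[{"translation": [25, 2, 0], "yaw": 0}, {"translation": [25, 2, 0], "yaw": 0}, {"translation": [25, 2, 0], "yaw": 0}, {"translation": [0, 0, 0], "yaw": 0}, {"translation": [0, 0, 0], "yaw": 0}]'

```text
time_s: 66.5
tool_pos: [0.2878, -0.1344, 0.2515]
ee_rot: [0.657, 0.754, -0.0, 0.001]
contact_force: [0.3, -0.1, -0.0]
opening: 0.0647
grip_force: 0.0
```

Run:
```python
from h import *
t=manip.get_image("top"); t0=np.load("top0.npy",allow_pickle=True).item()
for n,d in(("start",t0),("now",t)):
    C=cloud(d); m=(C[...,2]>.165)&(C[...,2]<.2)&(abs(C[...,0]-.5)<.08)&(abs(C[...,1]+.27)<.09)
    nn,l,st,ce=cv2.connectedComponentsWithStats(m.astype(np.uint8))
    for i in range(1,nn):
        if st[i,4]>15: print(n,st[i,4],ce[i].round(1),C[l==i].mean(0).round(4))
a=t["img"][100:300,110:400]; cv2.imwrite("pics/fin.png",cv2.resize(cv2.cvtColor(a,cv2.COLOR_RGB2BGR),None,fx=2.7,fy=2.7,interpolation=2))
C=cloud(t);m=hsvmask(t,(98,110,40),(125,255,255));k=(m>0)&(C[...,2]>.03)&(C[...,2]<.06)&(abs(C[...,0]-.47)<.06)&(abs(C[...,1]-.393)<.06)
print("reel",k.sum(),C[k].mean(0).round(4)); plan([])
```

```text
start 188 [342.1 244. ] [ 0.5023 -0.2324  0.175 ]
start 214 [376.6 249.8] [ 0.514  -0.3165  0.1814]
now 189 [342.4 244.9] [ 0.5    -0.2336  0.1755]
now 216 [376.8 250.9] [ 0.5114 -0.3177  0.1814]
reel 199 [0.4751 0.3943 0.0414]
pos [ 0.2877 -0.1347  0.2513] psi 97.87 op 0.0648 F [ 0.7  0.1 -0.1] t 66.55
```

View pics/fin.png

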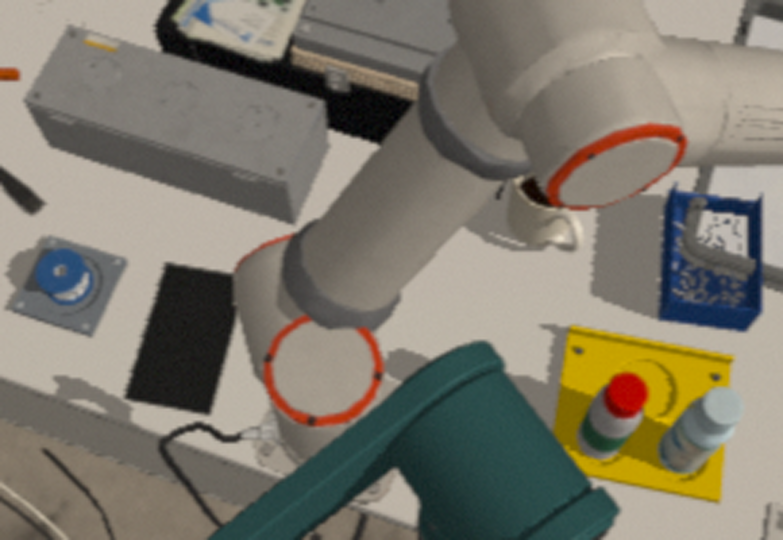

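The final view shows the reel in the holder pocket at (65,275), and the can and bottle upright in their own pockets at (612,415) and (700,430). Both are within about 3 mm of where they started. The mug and bin haven't moved, so I'm handing in.

```bash
python3 -c "
from bench import manip
print(manip.sign_off())"
```

```text
the job is handed in; nothing more can be done
None
```

The job is handed in at about 67 s of the 141 s limit: the reel lies in the holder pocket, the bottle and the can are back upright in their own caddy pockets (each within about 3 mm of where it started), nothing was knocked over, and the mug and the blue parts bin were left alone.

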